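# Restock and secure the adhesive service case

### The job

Restock the orange service case: throw the spent black cartridge that lies in it into the blue bin and lay every white cartridge that is on the bench flat on the floor of the case. Then shut the lid and press it down until its catch snaps in, give the handle a firm but careful upward tug to check that the catch really holds (press again and tug again if it gives), and only then slide the red lock knob on the lid fully home to its end stop, leaving the lid shut. Leave the tin, tape roll and bottle where they are.

Things in the scene. Friction and masses are not known exactly. Their poses are not given: they have to be found in the camera images.
- case: orange open case fixed to the bench, 200 (x) x 340 (y) x 62 mm high, walls and floor 6 mm thick; origin under its centre, on the bench; its x axis points from the catch side (nearer the robot) to the hinge side, its y axis along its length, z up. Inside 188 x 328 mm, inner floor 6 mm above the bench. A steel keeper loop stands on its +y end wall at x = -50 mm, reaching y = 194 mm and 99 mm high
- lid (a joint): angle of the lid in rad: 0 shut, grows as it opens, at most 1.75. Stiff hinge: it stays where left (2 to 5 N at the handle moves it). Lowered loosely it stops on the catch at about 0.10; pressing the handle or front edge down with 10 to 20 N (it varies) snaps it past. Caught, it reads below 0.03, with play up to 0.02
- lid_hinge (a point): point on the lid's hinge axis, midway along it (case x = 100 mm, height 62.5 mm). Its axes are the lid's own axes and turn with the lid: y along the hinge, -x from the hinge to the lid's front edge, z out of the lid's outer (upper) face. The lid is a slab 200 mm (x, from 0 to -200) x 340 mm (y) x 10 mm thick (z from 0 to 10)
- lid_handle (a point): centre of the black bar handle on the outer face of the lid, at x = -170, y = 0, z = 44 mm in the lid's own axes; the bar is 94 mm long (along y), 12 x 12 mm in section, 28 mm clear beneath, on two posts 12 mm wide, 41 mm to either side. Tugged straight up, a caught lid first rises 2 to 3.5 mm here through its play (about 5 N), then stops dead; a proper tug is 7 to 10 N, over 12 N may tear it open
- catch: sprung steel roller (10 mm thick, 36 mm long along y) in a black holder on the middle of the case's front (-x) wall, about 52 mm above the bench; a steel cross bar hanging from a black tab (50 mm wide, 24 mm beyond the lid's front edge) is forced down past it and is then held under it. The holder reaches about 56 mm out from the wall
- lock (a joint): travel of the red lock knob in m: 0 unlocked, 0.040 at its end stop with its bolt in the keeper loop; it moves along the lid's own +y and needs about 2 N
- lock_grip (a point): centre of the red lock knob, a block 24 (x) x 14 (y) x 30 mm tall (z) on the lid's outer face, 29.5 mm above the lid's lower face, at x = -150 mm and y = 95 mm + travel in the lid's own axes; nothing stands within 30 mm to its +x and -x sides
- spent_mid (a point): centre (half-way up) of the spent cartridge: black twin barrels, red cap and label; 85 (x) x 47 (y) x 24 mm high, with a 16 mm thick cap reaching 20 mm farther at +x; x along the barrels, z up; 80 g. It starts on the floor of the case
- bin: blue open bin fixed to the bench, 140 x 140 x 85 mm high, walls 4 mm; origin under its centre on the bench
- filler_tin: bystander: pale tin 72 mm wide, 80 mm high, origin at its underside
- tape_roll: bystander: roll of tape lying flat, 96 mm wide, 25 mm high, origin at its underside
- cleaner: bystander: white bottle 56 mm wide, 130 mm high, origin at its underside
- cart0_mid (a point): centre (half-way up) of a white twin-barrel cartridge with yellow cap and label, same size, axes and mass as the spent one; starts flat on the bench, or is absent
- cart1_mid (a point): centre (half-way up) of a white twin-barrel cartridge with yellow cap and label, same size, axes and mass as the spent one; starts flat on the bench, or is absent
- cart2_mid (a point): centre (half-way up) of a white twin-barrel cartridge with yellow cap and label, same size, axes and mass as the spent one; starts flat on the bench, or is absent
- cart3_mid (a point): centre (half-way up) of a white twin-barrel cartridge with yellow cap and label, same size, axes and mass as the spent one; starts flat on the bench, or is absent

How it is judged:
By the outcome, as a careful person would: the job done as asked, in the order asked, and still so for the second after the job is handed in, with the robot touching nothing.
Of cart0, cart1, cart2, cart3 only 2 to 4 are there at a start; the rules pass over those that are not, and their reading is None.
At some moment in a run one of cart0, cart1, cart2, cart3 may be knocked a few centimetres aside while the robot is not near it.
Once in a run the grip may slacken for a moment while it holds something.
It also fails if it takes over 210 s, if anything falls off the work surface, if the arm or the gripper's body presses on something with over 40 N, if the wrist force passes 120 N, or if a joint passes its speed limit or range.

### The arm

A 6-joint arm with a two-finger parallel gripper is mounted at the origin on the work surface. World frame = base frame: x ahead of the robot, y to its left, z up, the work surface at z = 0. Lengths are in m, angles in rad, forces in N, time in s.
With the tool pointing down it reaches from about 0.275 to 0.85 m from the base axis. Payload 5.2 kg.
Tool frame: the origin (TCP) lies between the finger pads; the fingertips stand tips_ahead ahead of it and the grasp point (between the pads) lies 6 mm ahead of it (tips_ahead is the distance from the TCP to the fingertips, in m); z points along the fingers, y is the direction in which the jaws open and shut (so a half turn about z gives the same grasp; the last joint's range is limited). The gripper opens to 85 mm and grips with 20 to 120 N. Pads are 22 mm wide; open, the fingers measure 114 mm over their backs; the gripper's body (76 mm by 85 mm) begins 54 mm behind the grasp point. The pads swing forward as they close: fully open they stand 13 mm farther back than shut.
Start: joints at [0.991, 0.259, 1.535, -0, 1.348, -0.203], TCP at [0.202, 0.511, 0.256] pointing down, gripper open.
Joint ranges: [-3.14, 3.14], [-0.91, 2.08], [0.19, 2.58], [-1.22, 4.36], [0.22, 2.71], [-3.12, 3.12]. Speed limits (rad/s): [2.57, 2.57, 3.14, 3.14, 3.14, 3.14].

### API

Orientations are given as a unit quaternion [x, y, z, w].
In Python, from plant import * gives the robot as it stands.
- The arm moves only by the shell command python3 -m jog 'ROWS' [FORCE]. ROWS is JSON, a list of rows, each an object with "twist": the turn, a rotation vector about the tool's x, y, z in rad, a list of three; "travel": the shift along the tool's x, y, z in cm, a list of three; "hand": the closure, from 0 (fully open) to 1 (shut). In form: [{"twist": [wx, wy, wz], "travel": [x, y, z], "hand": hand}, ...]. A call has 1 to 5 rows; each row is the pose to reach, as a shift and turn from the pose commanded when the call began, along the tool's axes at that moment; what a row does not reach only later rows make up. A row lasts 1/8 s, in which the tool goes at most 62.5 mm and 10.7 degrees, less where a joint would pass 70% of its speed; a pose out of reach is approached as far as the arm can. A call with a gripper value outside its range is refused whole. The fingers move at their own pace and stop on an object; FORCE is the grip in N (left out, the last holds). Time passes only in rows, so rows that repeat a pose let the fingers close. It gives the time, the measured TCP pose, the force and the opening at its end, in the units of the state.
- get_obs(): the state, without advancing time (a new reading comes with each control period).
- get_image(name): name is "scene" or "top" or "wrist"; returns a dict with "color" (400x640x3 uint8, red, green, blue), "K" (3x3 intrinsics, pixels), "R" (3x3) and "t" (3): a world point X has camera coordinates R X + t. Camera axes: x right, y down, z forward; pixel columns grow to the right and rows downward; lengths in m; the calibration is good to about 2 mm. A picture is of the moment at which its call begins. There is no depth.
- hand_in(): hands the job in, once; it reports no verdict.
The state is a dict: "time_s": time; "joint_positions": joint angles; "joint_vel": joint speeds; "effort": joint torques, N m; "position": TCP position; "tool_rot": TCP orientation; "force": force on the tool from outside, world axes, zero at the start; "torque": the same for the moment, N m; "width": opening from 0.0 (shut) to 1.0 (fully open).
Only numpy, scipy, OpenCV 4.12 (cv2) and the standard library are available. Lean on these libraries where they do the work, as an engineer would, in place of code of your own. Each camera call takes 0.05 s, during which the arm holds its last target.

## Working session

There is one attempt and no reset: what is moved stays moved. The work goes in short steps, Python scripts to look and compute and a shell command to move; the robot and the scene stay as the last step left them, time stands still between calls to the robot, and variables do not carry over. Pictures are saved under pics/ and viewed, and the job is handed in when it is done.

```bash
ls; mkdir -p pics
python3 - <<'E'
from plant import *
import cv2
print(get_obs())
for n in ["scene","top","wrist"]:
    im=get_image(n); cv2.imwrite(f"pics/{n}0.png",im["color"][:,:,::-1])
    print(n,im["K"].tolist(),im["R"].tolist(),im["t"].tolist())
E
```

```text
pics
{'time_s': 0.0, 'joint_positions': array([ 9.91201625e-01,  2.59320047e-01,  1.53607400e+00,  3.03677981e-05,
        1.34802031e+00, -2.02785944e-01]), 'joint_vel': array([ 1.30530973e-03,  1.71009014e-03,  8.21341958e-05,  1.31246527e-03,
        5.72865422e-04, -1.61264000e-03]), 'effort': array([-1.80653347e-03, -4.46028578e+01, -2.90567279e+01, -3.74987876e-04,
        1.16193845e-02,  7.57332032e-06]), 'position': array([0.20206682, 0.51101642, 0.25549066]), 'tool_rot': array([ 1.87294980e-01,  9.82303294e-01, -8.36398198e-04, -3.60985452e-04]), 'force': array([-0.60808421,  0.3269483 , -0.27159758]), 'torque': array([-0.00132662, -0.02790275, -0.01518843]), 'width': 0.99503367165559}
scene [[365.05178650982873, 0.0, 322.49576554143744], [0.0, 365.05178650982873, 197.13961407054535], [0.0, 0.0, 1.0]] [[-0.8559577018485727, 0.5167661626566467, -0.01700428708396767], [0.365545565613473, 0.5815662815190784, -0.7267441775896093], [-0.3656676798767371, -0.628278117821396, -0.6866977170199187]] [0.515985676297781, -0.12898050913318138, 1.4245535231023643]
top [[433.3377975784039, 0.0, 319.57828670744686], [0.0, 433.3377975784039, 195.92638928838116], [0.0, 0.0, 1.0]] [[0.01737406087762615, -0.9998470331543169, 0.002013032819283693], [-0.9883881416048585, -0.017478839854446256, -0.15094161683325455], [0.15095371324851517, 0.0006328110725868794, -0.9885406294162274]] [-0.026706580991280014, 0.5779123440195193, 1.3492389430665361]
wrist [[326.29218752731737, 0.0, 316.5401354551667], [0.0, 326.29218752731737, 195.65805310458785], [0.0, 0.0, 1.0]] [[0.36891345387889124, 0.9294628299103443, -0.001308190431148879], [0.8906040755566669, -0.35308659380074325, 0.28662560576481394], [0.26594594215555334, -0.1069051219224122, -0.9580417792339497]] [-0.5489065605164266, -0.036891722279475986, 0.37829088693781393]
```

View pics/scene0.png

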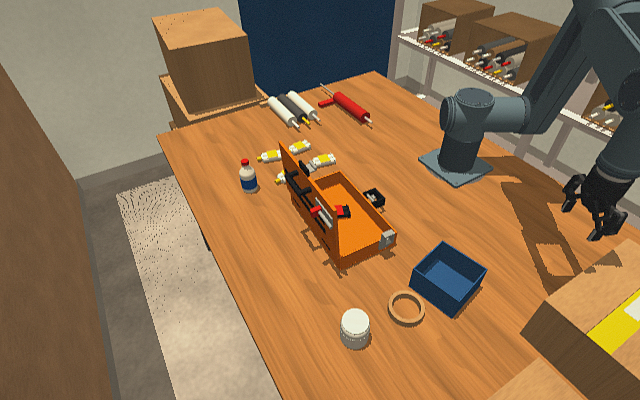

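View pics/top0.png

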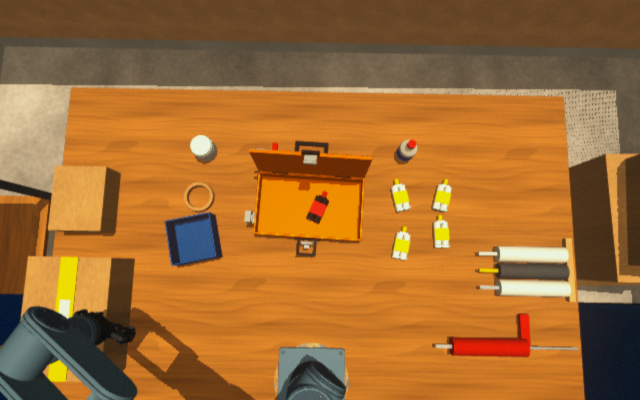

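View pics/wrist0.png

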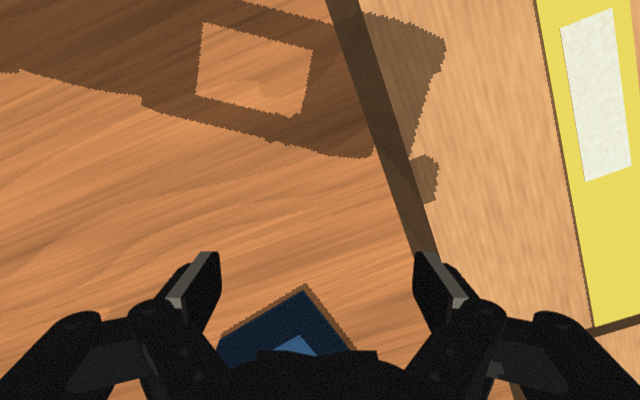

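```bash
cat > h.py <<'E'
from plant import *
import numpy as np, cv2, sys
from scipy.spatial.transform import Rotation as Ro
def p2w(im,u,v,z):
    d=im["R"].T@np.linalg.solve(im["K"],[u,v,1.]); c=-im["R"].T@im["t"]
    return c+d*(z-c[2])/d[2]
def w2p(im,X):
    c=im["R"]@np.array(X)+im["t"]; q=im["K"]@c; return q[:2]/q[2]
def shot(n,fn,crop=None,s=1):
    im=get_image(n); c=im["color"][:,:,::-1]
    if crop: c=c[crop[1]:crop[3],crop[0]:crop[2]]
    if s!=1: c=cv2.resize(c,None,fx=s,fy=s,interpolation=cv2.INTER_CUBIC)
    cv2.imwrite("pics/"+fn,c); return im
def go(pos,yaw=None,R=None):
    """print twist/travel to put grasp frame TCP at pos; yaw = world angle of the jaw (tool y) axis, tool down"""
    o=get_obs(); R0=Ro.from_quat(o["tool_rot"])
    if R is None:
        best=None
        for k in (0,np.pi):
            a=yaw+k; y=np.array([np.cos(a),np.sin(a),0]); z=np.array([0,0,-1.]); x=np.cross(y,z)
            Rt=Ro.from_matrix(np.c_[x,y,z]); w=(R0.inv()*Rt).as_rotvec()
            # wrist joint feasibility: rotation about tool z adds to j6
            if best is None or np.linalg.norm(w)<np.linalg.norm(best): best=w
        w=best
    else: w=(R0.inv()*R).as_rotvec()
    t=R0.inv().apply(np.array(pos)-o["position"])*100
    print("twist",w.round(3).tolist(),"travel",t.round(2).tolist(), "j6",round(o["joint_positions"][5],2),"t",round(o["time_s"],2))
E
python3 - <<'E'
from h import *
shot("top","t1.png",(230,130,470,280),3.3)
shot("scene","s1.png",(220,120,420,290),4)
print(Ro.from_quat(get_obs()["tool_rot"]).as_matrix().round(3))
E
```

```text
[[-0.93   0.368 -0.   ]
 [ 0.368  0.93  -0.001]
 [ 0.    -0.001 -1.   ]]
```

View pics/t1.png

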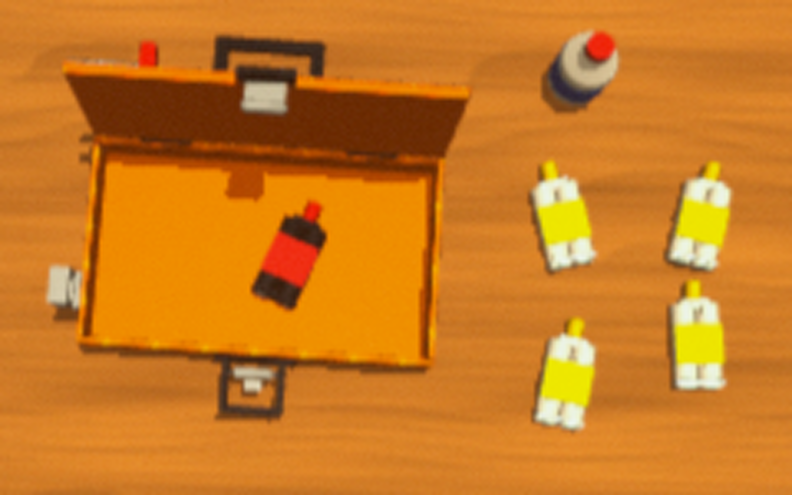

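View pics/s1.png

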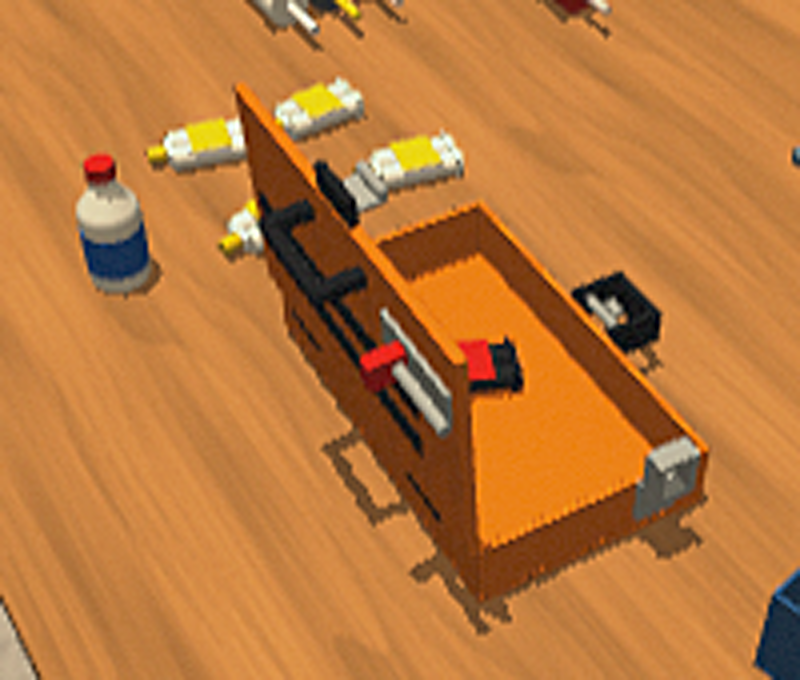

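```bash
cat > find.py <<'E'
from h import *
def carts(im,zoff=0.0,hue=(22,34),box=(380,160,480,280)):
    hsv=cv2.cvtColor(im["color"],cv2.COLOR_RGB2HSV)
    m=cv2.inRange(hsv,(hue[0],150,150),(hue[1],255,255))
    n,l,st,ce=cv2.connectedComponentsWithStats(m,connectivity=8)
    big=[];sm=[]
    for i in range(1,n):
        u,v=ce[i]
        if not(box[0]<u<box[2] and box[1]<v<box[3]):continue
        (big if st[i,4]>60 else sm).append((ce[i],st[i,4]))
    out=[]
    for c,a in big:
        p=p2w(im,*c,0.024+zoff)
        s=[(np.hypot(*(p2w(im,*q,0.018+zoff)-p)[:2]),p2w(im,*q,0.018+zoff)) for q,b in sm if b>3]
        s.sort(key=lambda t:t[0])
        d=s[0][1]-p if s else np.array([np.nan]*3)
        out.append((p[:2].round(4).tolist(),round(float(np.degrees(np.arctan2(d[1],d[0]))),1),round(float(np.hypot(*d[:2])),4),int(a)))
    return out
if __name__=="__main__":
    im=get_image("top")
    for r in carts(im): print(r)
    pts={"FL":(80,345),"FR":(430,365),"BL":(97,140),"BR":(443,157)}
    P={k:p2w(im,230+x/3.3,130+y/3.3,0.062) for k,(x,y) in pts.items()}
    for k in P: print(k,P[k].round(4))
    print("centre",np.mean(list(P.values()),0).round(4))
    hue=cv2.cvtColor(im["color"],cv2.COLOR_RGB2HSV)
    red=cv2.inRange(hue,(0,180,120),(4,255,255))|cv2.inRange(hue,(174,180,120),(180,255,255))
    n,l,st,ce=cv2.connectedComponentsWithStats(red)
    for i in range(1,n):
        if st[i,4]>5: print("red",ce[i].round(1),st[i,4],p2w(im,*ce[i],0.030).round(4))
    for n,u,v,z in [("binC",193,238,0.085),("tin",203,146,.08),("tape",199,195,.025),("bottlecap",412,144,.13)]: print(n,p2w(im,u,v,z).round(3))
    print("cam",(-im["R"].T@im["t"]).round(3))
    # lid top edge hypotheses
    for u,v in [(65,65),(468,92)]:
        d=im["R"].T@np.linalg.solve(im["K"],[230+u/3.3,130+v/3.3,1.]); c=-im["R"].T@im["t"]
        for z in (0.2,0.23,0.26): print("lid",z,(c+d*(z-c[2])/d[2]).round(3))
E
python3 find.py
```

```text
([0.5832, -0.2805], 13.3, 0.0539, 175)
([0.5851, -0.4172], -13.6, 0.0545, 177)
([0.4653, -0.4112], 3.3, 0.0542, 180)
([0.426, -0.2815], -11.1, 0.0537, 185)
FL [0.4497 0.1857 0.062 ]
FR [ 0.4366 -0.1462  0.062 ]
BL [0.6481 0.1772 0.062 ]
BR [ 0.6373 -0.1582  0.062 ]
centre [0.5429 0.0146 0.062 ]
red [411.2 144.1] 42 [ 0.7592 -0.3167  0.03  ]
red [274.5 145.9] 21 [0.7451 0.1354 0.03  ]
red [323.9 194.2] 10 [ 0.5863 -0.0305  0.03  ]
red [317.6 208.3] 162 [ 0.54   -0.0109  0.03  ]
red [496.6 343.6] 1463 [ 0.1286 -0.5714  0.03  ]
binC [0.434 0.37  0.085]
tin [0.727 0.357 0.08 ]
tape [0.577 0.376 0.025]
bottlecap [ 0.731 -0.298  0.13 ]
cam [ 0.368 -0.017  1.421]
lid 0.2 [0.686 0.188 0.2  ]
lid 0.23 [0.678 0.183 0.23 ]
lid 0.26 [0.671 0.178 0.26 ]
lid 0.2 [ 0.668 -0.166  0.2  ]
lid 0.23 [ 0.661 -0.162  0.23 ]
lid 0.26 [ 0.654 -0.158  0.26 ]
```

Run:
```python
import plant
print([n for n in dir(plant) if n[0]!='_'])
from h import *
try: print(tips_ahead)
except Exception as e: print(e)
im=get_image("wrist"); o=get_obs()
R0=Ro.from_quat(o["tool_rot"]); c=-im["R"].T@im["t"]
print("cam in tool",R0.inv().apply(c-o["position"]).round(4))
print((R0.as_matrix().T@im["R"].T).round(3))
go([0.54,-0.011,0.20],yaw=np.radians(67))
go([0.54,-0.011,0.12],yaw=np.radians(67))
```

```text
['PlanningError', 'get_image', 'get_obs', 'hand_in', 'tips_ahead']
0.025
cam in tool [ 0.0724 -0.0003 -0.1166]
[[-0.001 -0.958 -0.287]
 [ 1.    -0.001 -0.   ]
 [-0.    -0.287  0.958]]
twist [-0.0, -0.0, 0.025] travel [-50.62, -36.14, 5.62] j6 -0.2 t 0.35
twist [-0.0, -0.0, 0.025] travel [-50.62, -36.14, 13.62] j6 -0.2 t 0.35
```

```bash
python3 -m jog '[{"twist":[0,0,0.025],"travel":[-25,-18,2.5],"hand":0},{"twist":[0,0,0.025],"travel":[-25,-18,2.5],"hand":0},{"twist":[0,0,0.025],"travel":[-25,-18,2.5],"hand":0},{"twist":[0,0,0.025],"travel":[-25,-18,2.5],"hand":0},{"twist":[0,0,0.025],"travel":[-25,-18,2.5],"hand":0}]' 40; python3 -c "
from h import *
go([0.54,-0.011,0.20],yaw=np.radians(67))"
```

```text
time_s: 0.98
position: [0.3694, 0.2503, 0.2314]
tool_rot: [0.2, 0.98, 0.0, 0.0]
force: [0.8, 1.1, -1.0]
width: 0.999
twist [0.001, 0.001, -0.0] travel [-25.92, -17.38, 3.15] j6 -0.82 t 0.97
```

```bash
python3 -m jog '[{"twist":[0,0,0],"travel":[-25.9,-17.4,3.1],"hand":0},{"twist":[0,0,0],"travel":[-25.9,-17.4,3.1],"hand":0},{"twist":[0,0,0],"travel":[-25.9,-17.4,3.1],"hand":0},{"twist":[0,0,0],"travel":[-25.9,-17.4,3.1],"hand":0},{"twist":[0,0,0],"travel":[-25.9,-17.4,3.1],"hand":0}]'; python3 -c "
from h import *
im=shot('wrist','w1.png')
go([0.54,-0.011,0.034],yaw=np.radians(67))"
```

```text
time_s: 1.6
position: [0.5393, -0.0104, 0.2004]
tool_rot: [0.2, 0.98, 0.0, 0.0]
force: [0.6, 0.6, 0.3]
width: 0.997
twist [-0.003, 0.005, -0.004] travel [0.64, 0.48, 16.55] j6 -1.4 t 1.65
```

View pics/w1.png

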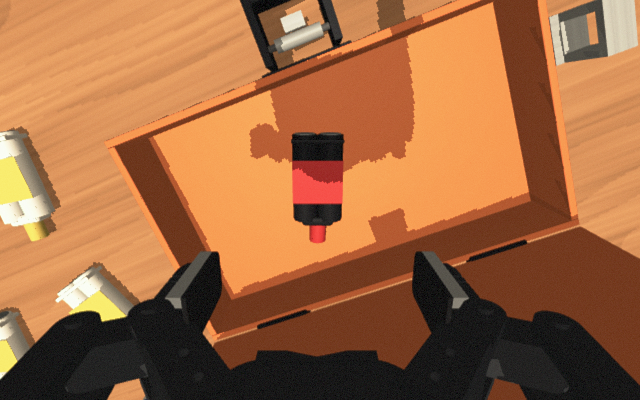

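```bash
python3 -c "
from h import *
im=get_image('wrist')
p=p2w(im,318,133,.03);q=p2w(im,318,221,.03);l=p2w(im,318,184,.03)
print(p,q,l,np.degrees(np.arctan2(*(q-p)[[1,0]])),np.linalg.norm(q-p))
print('FR',p2w(im,107,147,.062),'BL',p2w(im,578,217,.062),'BR',p2w(im,216,338,.062), 'FL',p2w(im,543,0,.062))
"
```

```text
[5.04608238e-01 7.20668084e-05 3.00000000e-02] [ 0.57955778 -0.03206506  0.03      ] [ 0.54655732 -0.01791501  0.03      ] -23.208856150400205 0.08154893499070008
FR [ 0.44638405 -0.15394297  0.062     ] BL [0.64965913 0.17211904 0.062     ] BR [ 0.63839544 -0.16160615  0.062     ] FL [0.47957551 0.17881254 0.062     ]
```

```bash
python3 -c "
from h import *
print(get_obs()['position'],get_obs()['tool_rot'])
go([0.541,-0.0135,0.034],yaw=np.radians(66.8))"
```

```text
[ 0.54123247 -0.01393602  0.19958724] [ 2.02175619e-01  9.79348478e-01 -9.10785767e-04  8.64784933e-04]
twist [-0.001, 0.002, -0.002] travel [0.07, 0.05, 16.56] j6 -1.39 t 1.7
```

```bash
python3 -m jog '[{"twist":[0,0,0],"travel":[0,0,6],"hand":0},{"twist":[0,0,0],"travel":[0,0,12],"hand":0},{"twist":[0,0,0],"travel":[0,0,15],"hand":0},{"twist":[0,0,0],"travel":[0,0,16.3],"hand":0},{"twist":[0,0,0],"travel":[0,0,16.3],"hand":0}]'; python3 -c "
from h import *
im=shot('wrist','w2.png')
go([0.541,-0.0135,0.034],yaw=np.radians(66.8))"
```

```text
time_s: 2.33
position: [0.5382, -0.0081, 0.0373]
tool_rot: [0.199, 0.98, 0.0, -0.0]
force: [-0.2, 0.3, 0.0]
width: 1.002
twist [0.0, 0.001, 0.003] travel [-0.38, -0.39, 0.43] j6 -1.39 t 2.38
```

View pics/w2.png

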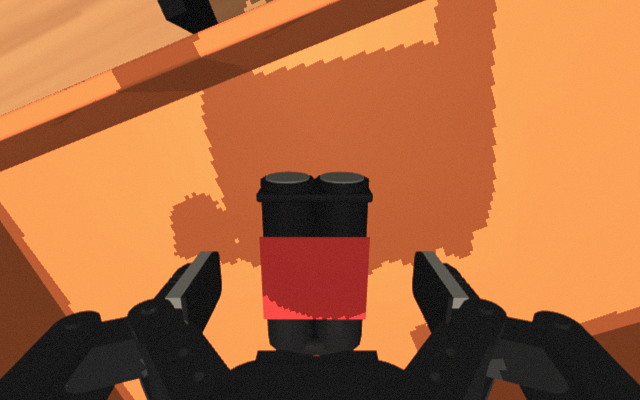

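```bash
python3 -m jog '[{"twist":[0,0,0],"travel":[0,0,0.2],"hand":0.3},{"twist":[0,0,0],"travel":[0,0,0.2],"hand":0.8},{"twist":[0,0,0],"travel":[0,0,0.2],"hand":0.8},{"twist":[0,0,0],"travel":[0,0,0.2],"hand":0.8},{"twist":[0,0,0],"travel":[0,0,0.2],"hand":0.8}]' 40; python3 -c "
from h import *
im=shot('wrist','w3.png')
for i in range(4): o=get_obs(); print(o['position'],o['width'],o['force']); get_image('top')
go([0.541,-0.0135,0.2],yaw=np.radians(66.8))"
```

```text
time_s: 3.0
position: [0.5391, -0.0086, 0.0366]
tool_rot: [0.2, 0.98, 0.0, 0.001]
force: [-1.1, -0.3, 6.7]
width: 0.542
[ 0.5390711  -0.00856586  0.03661109] 0.5393314451236031 [-1.05360006  0.01696483  6.30943619]
[ 0.53907434 -0.0085873   0.03662226] 0.5404603668356701 [-0.65590842  1.10130895  6.06896027]
[ 0.53910814 -0.00857333  0.03662532] 0.5383524012139992 [-0.59331938  0.07500214  5.7537965 ]
[ 0.53909461 -0.00857533  0.03661222] 0.5383157433713186 [-0.6516061  -0.19495965  6.20209486]
twist [0.0, 0.002, 0.003] travel [-0.4, -0.37, -16.34] j6 -1.39 t 3.25
```

View pics/w3.png

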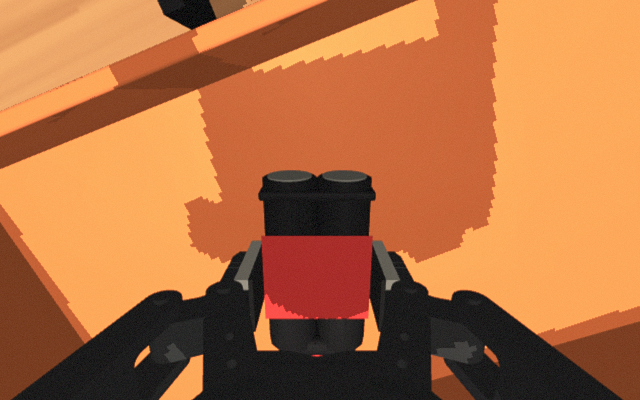

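```bash
python3 -m jog '[{"twist":[0,0,0],"travel":[0,0,-5],"hand":0.8},{"twist":[0,0,0],"travel":[0,0,-11],"hand":0.8},{"twist":[0,0,0],"travel":[0,0,-16],"hand":0.8},{"twist":[0,0,0],"travel":[0,0,-16],"hand":0.8},{"twist":[0,0,0],"travel":[0,0,-16],"hand":0.8}]' 40; python3 -c "
from h import *
im=get_image('top')
pts=[(165,218),(213,212),(222,262),(172,267)]
P=np.array([p2w(im,*p,.085) for p in pts]); print(P.round(3),P.mean(0))
im=shot('wrist','w4.png')
go([*P.mean(0)[:2],0.2],yaw=np.radians(97))"
```

```text
time_s: 3.88
position: [0.5377, -0.0084, 0.1949]
tool_rot: [0.2, 0.98, -0.0, -0.0]
force: [-0.7, 0.2, -1.9]
width: 0.541
[[0.495 0.46  0.085]
 [0.516 0.313 0.085]
 [0.363 0.277 0.085]
 [0.345 0.428 0.085]] [0.42973659 0.36959892 0.085     ]
twist [0.0, -0.004, -0.524] travel [24.66, 30.57, -0.57] j6 -1.39 t 3.98
```

View pics/w4.png

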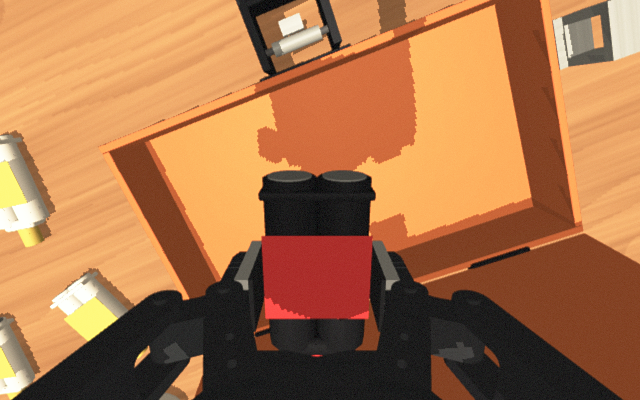

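```bash
python3 -m jog '[{"twist":[0,0,-0.1],"travel":[4.9,6.1,0],"hand":0.8},{"twist":[0,0,-0.2],"travel":[9.8,12.2,0],"hand":0.8},{"twist":[0,0,-0.3],"travel":[13.5,17,0],"hand":0.8},{"twist":[0,0,-0.4],"travel":[17,21,0],"hand":0.8},{"twist":[0,0,-0.54],"travel":[20.5,25.5,0],"hand":0.8}]'; python3 -c "
from h import *
go([0.430,0.3696,0.2],yaw=np.radians(98))"
```

```text
time_s: 4.6
position: [0.4517, 0.2936, 0.1936]
tool_rot: [-0.071, 0.997, -0.001, -0.002]
force: [1.9, 0.3, -0.4]
width: 0.538
twist [-0.001, -0.003, 0.002] travel [1.07, 7.83, -0.64] j6 -1.34 t 4.6
```

```bash
python3 -m jog '[{"twist":[0,0,0],"travel":[0.6,4,0],"hand":0.8},{"twist":[0,0,0],"travel":[1.1,7.8,1],"hand":0.8},{"twist":[0,0,0],"travel":[1.1,7.8,5],"hand":0.8},{"twist":[0,0,0],"travel":[1.1,7.8,10],"hand":0.8},{"twist":[0,0,0],"travel":[1.1,7.8,12.4],"hand":0.8}]'; python3 -c "
from h import *
shot('wrist','w5.png')
go([0.430,0.3696,0.07],yaw=np.radians(98))"
```

```text
time_s: 5.22
position: [0.4288, 0.3666, 0.0667]
tool_rot: [-0.069, 0.998, -0.002, -0.004]
force: [-0.1, 0.5, -0.1]
width: 0.54
twist [-0.004, -0.011, -0.001] travel [-0.27, 0.34, -0.56] j6 -1.2 t 5.28
```

View pics/w5.png

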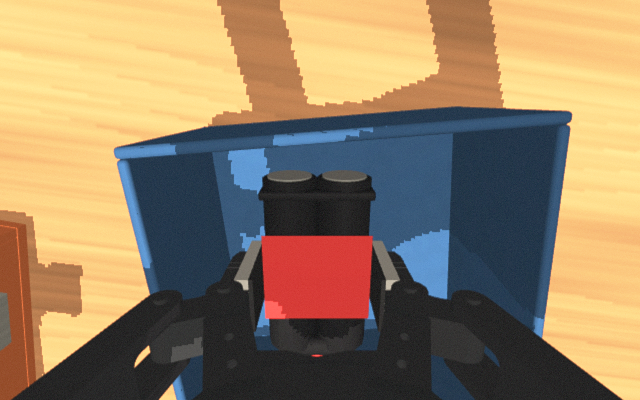

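Cartridge is over the bin interior (centred roughly at col 316). Release.

```bash
python3 -m jog '[{"twist":[0,0,0],"travel":[0,0.2,0],"hand":0.3},{"twist":[0,0,0],"travel":[0,0.2,0],"hand":0.3},{"twist":[0,0,0],"travel":[0,0.2,0],"hand":0.2},{"twist":[0,0,0],"travel":[0,0.2,-5],"hand":0.2},{"twist":[0,0,0],"travel":[0,0.2,-10],"hand":0.2}]'; python3 -c "
from h import *
shot('wrist','w6.png')
import find
for r in find.carts(get_image('top')): print(r)
go([0.30,0.0,0.2],yaw=np.radians(90))"
```

```text
time_s: 5.9
position: [0.4313, 0.3698, 0.1732]
tool_rot: [-0.069, 0.998, 0.0, 0.0]
force: [0.9, 0.4, -0.1]
width: 0.801
([0.5832, -0.2805], 13.3, 0.054, 175)
([0.5851, -0.4173], -13.5, 0.0545, 175)
([0.4652, -0.4113], 3.4, 0.0543, 180)
([0.4259, -0.2815], -10.9, 0.0542, 184)
twist [0.006, 0.012, 0.138] travel [18.45, -34.97, -2.53] j6 -1.2 t 6.0
```

View pics/w6.png

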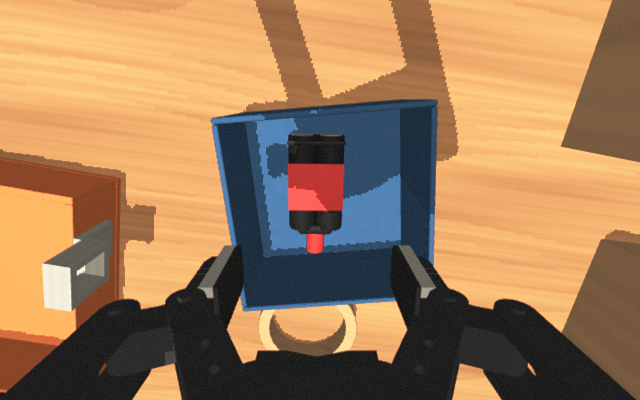

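```bash
python3 -m jog '[{"twist":[0,0,0.1],"travel":[0,-6,-2],"hand":0},{"twist":[0,0,0.15],"travel":[0,-12,-3],"hand":0},{"twist":[0,0,0.2],"travel":[0,-18,-3],"hand":0},{"twist":[0,0,0.2],"travel":[0,-24,-3],"hand":0},{"twist":[0,0,0.2],"travel":[0,-30,-3],"hand":0}]'; python3 -c "
from h import *
go([0.426,-0.2815,0.2],yaw=np.radians(79))"
```

```text
time_s: 6.62
position: [0.4729, 0.0709, 0.2021]
tool_rot: [0.031, 1.0, -0.0, 0.001]
force: [0.4, 0.7, 0.2]
width: 1.001
twist [0.0, 0.002, 0.13] travel [2.5, -35.46, 0.21] j6 -1.59 t 6.62
```

```bash
python3 -m jog '[{"twist":[0,0,0.03],"travel":[0.4,-6,0],"hand":0},{"twist":[0,0,0.06],"travel":[0.8,-12,0],"hand":0},{"twist":[0,0,0.1],"travel":[1.3,-18,0],"hand":0},{"twist":[0,0,0.13],"travel":[1.8,-24,0],"hand":0},{"twist":[0,0,0.13],"travel":[2.2,-30,0],"hand":0}]'; python3 -c "
from h import *
go([0.426,-0.2815,0.2],yaw=np.radians(79))"
```

```text
time_s: 7.25
position: [0.4317, -0.2273, 0.2021]
tool_rot: [0.096, 0.995, -0.0, 0.001]
force: [1.1, -0.4, 0.4]
width: 1.001
twist [-0.001, 0.002, -0.0] travel [-0.48, -5.43, 0.21] j6 -2.09 t 7.25
```

```bash
python3 -m jog '[{"twist":[0,0,0],"travel":[-0.3,-4,2],"hand":0},{"twist":[0,0,0],"travel":[-0.4,-5.2,6],"hand":0},{"twist":[0,0,0],"travel":[-0.4,-5.2,8],"hand":0},{"twist":[0,0,0],"travel":[-0.4,-5.2,8],"hand":0}]'; python3 -c "
from h import *
im=shot('wrist','w7.png')
import find
for r in find.carts(im,box=(0,0,640,400)): print(r)
for r in find.carts(get_image('top')): print(r)
go([0.426,-0.2815,0.033],yaw=np.radians(79))"
```

```text
time_s: 7.75
position: [0.4252, -0.2765, 0.1203]
tool_rot: [0.096, 0.995, 0.001, -0.001]
force: [0.5, 0.5, 0.9]
width: 0.997
([0.4757, -0.2919], 161.7, 0.0393, 208)
([0.4605, -0.4206], 97.7, 0.009, 501)
([0.5832, -0.2805], 13.3, 0.054, 175)
([0.5851, -0.4173], -13.5, 0.0545, 175)
twist [-0.001, 0.001, 0.0] travel [-0.02, -0.42, 8.93] j6 -2.18 t 7.85
```

View pics/w7.png

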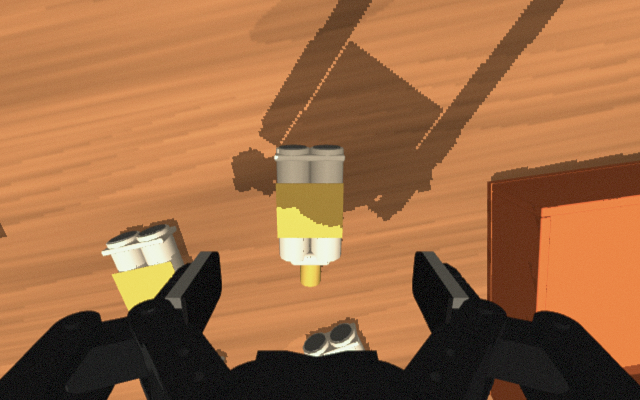

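```bash
python3 -m jog '[{"twist":[0,0,0],"travel":[0,-0.4,4],"hand":0},{"twist":[0,0,0],"travel":[0,-0.4,7.5],"hand":0},{"twist":[0,0,0],"travel":[0,-0.4,8.8],"hand":0},{"twist":[0,0,0],"travel":[0,-0.4,8.8],"hand":0},{"twist":[0,0,0],"travel":[0,-0.4,8.8],"hand":0.4}]'; python3 -m jog '[{"twist":[0,0,0],"travel":[0,0,0],"hand":0.8},{"twist":[0,0,0],"travel":[0,0,0],"hand":0.8},{"twist":[0,0,0],"travel":[0,0,0],"hand":0.8}]' 45; python3 -c "
from h import *
shot('wrist','w8.png')"
```

```text
time_s: 8.48
position: [0.4265, -0.2818, 0.035]
tool_rot: [0.096, 0.995, -0.001, 0.001]
force: [0.3, 0.5, 0.6]
width: 0.818
time_s: 8.85
position: [0.4262, -0.2817, 0.0349]
tool_rot: [0.096, 0.995, -0.001, 0.001]
force: [-0.1, 0.9, 6.1]
width: 0.537
```

View pics/w8.png

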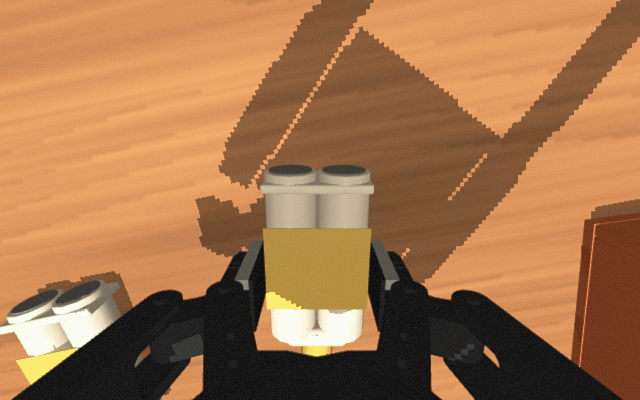

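```bash
python3 -m jog '[{"twist":[0,0,0],"travel":[0,0,-5],"hand":0.8},{"twist":[0,0,0],"travel":[0,0,-11],"hand":0.8},{"twist":[0,0,0],"travel":[0,0,-15],"hand":0.8},{"twist":[0,0,0],"travel":[0,3,-15],"hand":0.8},{"twist":[0,0,0],"travel":[0,8,-15],"hand":0.8}]' 45; python3 -c "
from h import *
shot('wrist','w9.png')
go([0.5375,0.1258,0.19],yaw=np.radians(87.7))"
```

```text
time_s: 9.52
position: [0.4412, -0.2031, 0.1848]
tool_rot: [0.097, 0.995, -0.001, 0.001]
force: [-0.4, 0.4, -1.6]
width: 0.536
twist [0.004, 0.0, -0.152] travel [-3.36, 33.45, -0.46] j6 -2.03 t 9.57
```

View pics/w9.png

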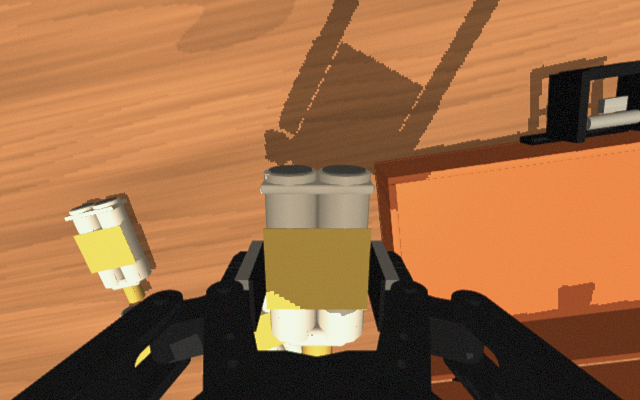

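```bash
python3 -m jog '[{"twist":[0,0,-0.03],"travel":[-0.6,6,0],"hand":0.8},{"twist":[0,0,-0.06],"travel":[-1.2,12,0],"hand":0.8},{"twist":[0,0,-0.1],"travel":[-1.8,18,0],"hand":0.8},{"twist":[0,0,-0.152],"travel":[-2.4,24,0],"hand":0.8},{"twist":[0,0,-0.152],"travel":[-3,30,0],"hand":0.8}]'; python3 -c "
from h import *
go([0.5375,0.1258,0.041],yaw=np.radians(87.7))"
```

```text
time_s: 10.2
position: [0.5277, 0.0881, 0.184]
tool_rot: [0.02, 1.0, -0.0, 0.001]
force: [0.5, -1.0, -2.0]
width: 0.535
twist [-0.0, 0.001, 0.001] travel [-0.81, 3.8, 14.3] j6 -1.57 t 10.2
```

```bash
python3 -m jog '[{"twist":[0,0,0],"travel":[-0.8,3.6,0],"hand":0.8},{"twist":[0,0,0],"travel":[-0.8,3.7,4],"hand":0.8},{"twist":[0,0,0],"travel":[-0.8,3.7,8],"hand":0.8},{"twist":[0,0,0],"travel":[-0.8,3.7,8],"hand":0.8}]'; python3 -c "
from h import *
shot('wrist','w10.png')
go([0.5375,0.1258,0.041],yaw=np.radians(87.7))"
```

```text
time_s: 10.7
position: [0.5342, 0.123, 0.1009]
tool_rot: [0.02, 1.0, -0.0, -0.003]
force: [-0.5, 0.5, 0.4]
width: 0.539
twist [-0.0, -0.003, 0.001] travel [-0.16, 0.3, 6.2] j6 -1.51 t 10.75
```

View pics/w10.png

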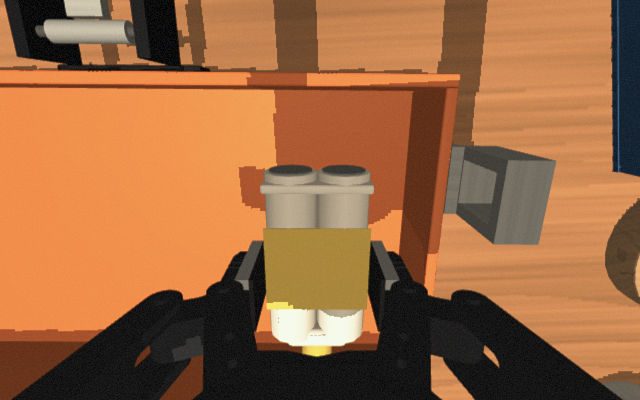

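```bash
python3 -m jog '[{"twist":[0,0,0],"travel":[0,0,3.5],"hand":0.8},{"twist":[0,0,0],"travel":[0,0,5.6],"hand":0.8},{"twist":[0,0,0],"travel":[0,0,5.9],"hand":0.8},{"twist":[0,0,0],"travel":[0,0,6],"hand":0.8},{"twist":[0,0,0],"travel":[0,0,6],"hand":0.8}]'; python3 -c "
from h import *
shot('wrist','w11.png')
go([0.5375,0.1258,0.041],yaw=np.radians(87.7))"
```

```text
time_s: 11.38
position: [0.538, 0.1229, 0.0449]
tool_rot: [0.02, 1.0, 0.0, 0.001]
force: [-0.1, 0.1, -0.3]
width: 0.535
twist [0.0, 0.002, 0.0] travel [0.04, 0.29, 0.38] j6 -1.51 t 11.43
```

View pics/w11.png

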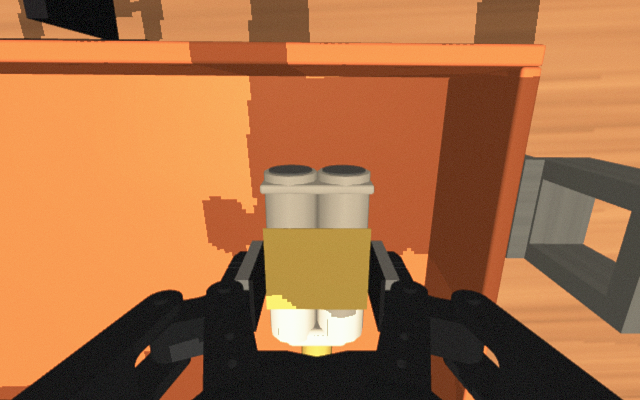

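```bash
python3 -m jog '[{"twist":[0,0,0],"travel":[0,0,0.35],"hand":0.8},{"twist":[0,0,0],"travel":[0,0,0.35],"hand":0.8},{"twist":[0,0,0],"travel":[0,0,0.35],"hand":0.35},{"twist":[0,0,0],"travel":[0,0,0.35],"hand":0.35}]';python3 -m jog '[{"twist":[0,0,0],"travel":[0,0,0],"hand":0.33},{"twist":[0,0,0],"travel":[0,0,-4],"hand":0.33},{"twist":[0,0,0],"travel":[0,0,-9],"hand":0.33},{"twist":[0,0,0],"travel":[0,0,-15],"hand":0.2}]'; python3 -c "
from h import *
shot('wrist','w12.png')
import find
for r in find.carts(get_image('top')): print(r)
go([0.5832,-0.2805,0.17],yaw=np.radians(103.3))"
```

```text
time_s: 11.92
position: [0.5367, 0.123, 0.0399]
tool_rot: [0.02, 1.0, -0.0, -0.0]
force: [-0.1, 0.4, 0.2]
width: 0.651
time_s: 12.42
position: [0.536, 0.1229, 0.1904]
tool_rot: [0.02, 1.0, -0.0, -0.001]
force: [1.4, -0.1, -1.0]
width: 0.798
([0.5832, -0.2805], 13.6, 0.0541, 175)
([0.5852, -0.4174], -13.5, 0.0544, 176)
([0.4655, -0.4114], 3.6, 0.0541, 178)
twist [-0.001, 0.013, -0.272] travel [-5.8, -40.17, 2.74] j6 -1.51 t 12.53
```

View pics/w12.png

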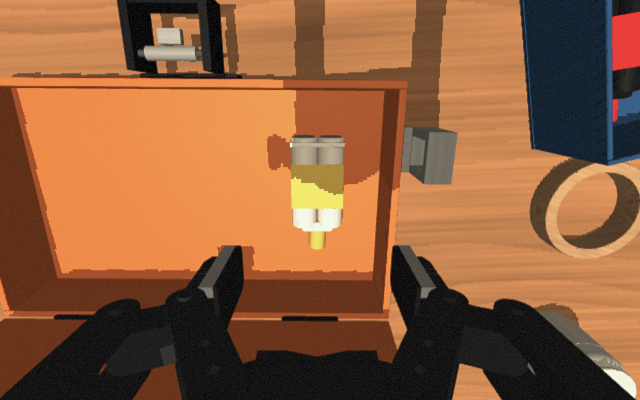

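```bash
python3 -m jog '[{"twist":[0,0,0],"travel":[0,-6,0],"hand":0},{"twist":[0,0,-0.05],"travel":[0,-12,0],"hand":0},{"twist":[0,0,-0.1],"travel":[0,-18,0],"hand":0},{"twist":[0,0,-0.15],"travel":[0,-24,0],"hand":0},{"twist":[0,0,-0.2],"travel":[0,-30,0],"hand":0}]'; python3 -c "
from h import *
go([0.5832,-0.2805,0.12],yaw=np.radians(103.4))"
```

```text
time_s: 13.15
position: [0.5244, -0.1786, 0.1895]
tool_rot: [-0.081, 0.997, 0.0, -0.0]
force: [0.0, 1.3, -0.5]
width: 1.0
twist [0.0, -0.0, -0.072] travel [-4.16, -11.0, 6.95] j6 -2.26 t 13.15
```

```bash
python3 -m jog '[{"twist":[0,0,-0.03],"travel":[-2,-5.5,0],"hand":0},{"twist":[0,0,-0.072],"travel":[-4.1,-11,1],"hand":0},{"twist":[0,0,-0.072],"travel":[-4.1,-11,6],"hand":0},{"twist":[0,0,-0.072],"travel":[-4.1,-11,7],"hand":0},{"twist":[0,0,-0.072],"travel":[-4.1,-11,7],"hand":0}]'; python3 -c "
from h import *
shot('wrist','w13.png')
go([0.5832,-0.2805,0.035],yaw=np.radians(103.4))"
```

```text
time_s: 13.78
position: [0.5823, -0.2779, 0.1192]
tool_rot: [-0.116, 0.993, 0.001, -0.001]
force: [-0.1, 0.4, 0.9]
width: 1.001
twist [-0.0, 0.0, -0.001] travel [0.05, -0.21, 8.58] j6 -2.42 t 13.82
```

View pics/w13.png

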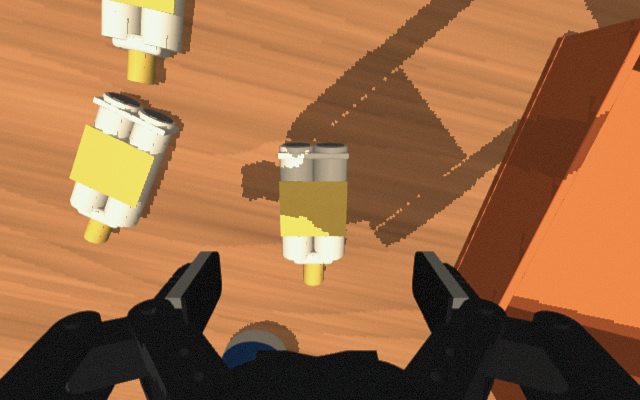

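```bash
python3 -m jog '[{"twist":[0,0,0],"travel":[0,-0.2,4],"hand":0},{"twist":[0,0,0],"travel":[0,-0.2,7.5],"hand":0},{"twist":[0,0,0],"travel":[0,-0.2,8.5],"hand":0},{"twist":[0,0,0],"travel":[0,-0.2,8.5],"hand":0},{"twist":[0,0,0],"travel":[0,-0.2,8.5],"hand":0.4}]'; python3 -m jog '[{"twist":[0,0,0],"travel":[0,0,0],"hand":0.8},{"twist":[0,0,0],"travel":[0,0,0],"hand":0.8},{"twist":[0,0,0],"travel":[0,0,0],"hand":0.8}]' 45; python3 -m jog '[{"twist":[0,0,0],"travel":[0,0,-5],"hand":0.8},{"twist":[0,0,0],"travel":[0,0,-11],"hand":0.8},{"twist":[0,0,0],"travel":[0,0,-15],"hand":0.8},{"twist":[0,0,0],"travel":[1,0,-15],"hand":0.8}]'; python3 -c "
from h import *
shot('wrist','w14.png')
go([0.5345,0.0509,0.19],yaw=np.radians(87.7))"
```

```text
time_s: 14.45
position: [0.5847, -0.2815, 0.0372]
tool_rot: [-0.116, 0.993, -0.001, 0.001]
force: [0.8, -0.3, 0.5]
width: 0.814
time_s: 14.82
position: [0.5843, -0.2814, 0.0367]
tool_rot: [-0.116, 0.993, -0.001, 0.001]
force: [-1.0, 0.9, 6.8]
width: 0.537
time_s: 15.32
position: [0.5758, -0.2843, 0.1897]
tool_rot: [-0.116, 0.993, -0.003, 0.003]
force: [0.4, -0.3, -0.6]
width: 0.536
twist [-0.003, 0.002, 0.272] travel [-3.96, 33.46, -0.41] j6 -2.44 t 15.38
```

View pics/w14.png

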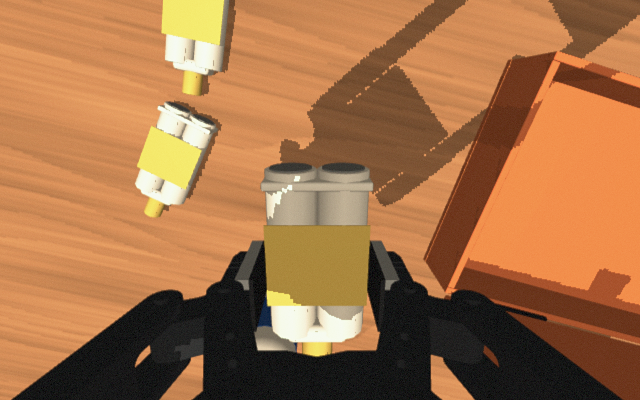

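```bash
python3 -m jog '[{"twist":[0,0,0.06],"travel":[-0.7,6,0],"hand":0.8},{"twist":[0,0,0.12],"travel":[-1.4,12,0],"hand":0.8},{"twist":[0,0,0.18],"travel":[-2.1,18,0],"hand":0.8},{"twist":[0,0,0.24],"travel":[-2.8,24,0],"hand":0.8},{"twist":[0,0,0.272],"travel":[-3.5,30,0],"hand":0.8}]'; python3 -c "
from h import *
go([0.5345,0.0509,0.1],yaw=np.radians(87.7))"
```

```text
time_s: 16.0
position: [0.5368, 0.0187, 0.183]
tool_rot: [0.021, 1.0, 0.0, -0.002]
force: [-0.4, -0.1, -0.1]
width: 0.538
twist [0.001, -0.004, -0.002] travel [0.34, 3.2, 8.3] j6 -1.7 t 16.0
```

```bash
python3 -m jog '[{"twist":[0,0,0],"travel":[0.3,3.2,0],"hand":0.8},{"twist":[0,0,0],"travel":[0.3,3.2,5],"hand":0.8},{"twist":[0,0,0],"travel":[0.3,3.2,8],"hand":0.8},{"twist":[0,0,0],"travel":[0.3,3.2,8],"hand":0.8}]'; python3 -c "
from h import *
shot('wrist','w15.png')
go([0.5345,0.0509,0.0425],yaw=np.radians(87.7))"
```

```text
time_s: 16.5
position: [0.5335, 0.0494, 0.1012]
tool_rot: [0.02, 1.0, 0.0, -0.005]
force: [-0.8, -0.2, -0.6]
width: 0.534
twist [0.0, -0.005, 0.0] travel [0.05, 0.18, 6.07] j6 -1.65 t 16.55
```

View pics/w15.png

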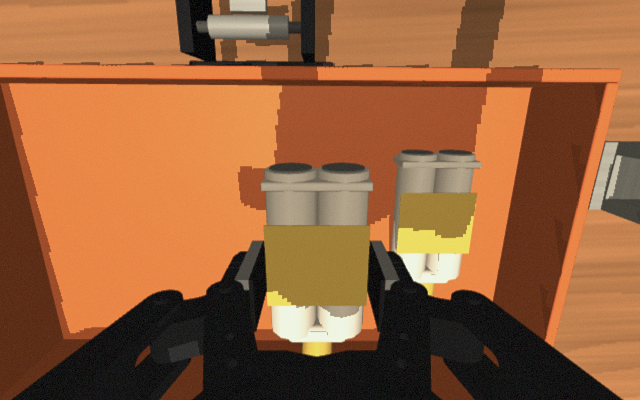

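```bash
python3 -m jog '[{"twist":[0,0,0],"travel":[0,-0.5,3.5],"hand":0.8},{"twist":[0,0,0],"travel":[0,-0.5,5.4],"hand":0.8},{"twist":[0,0,0],"travel":[0,-0.5,5.7],"hand":0.8},{"twist":[0,0,0],"travel":[0,-0.5,5.9],"hand":0.8},{"twist":[0,0,0],"travel":[0,-0.5,5.9],"hand":0.8}]'; python3 -c "
from h import *
shot('wrist','w16.png')
go([0.5345,0.0509,0.0425],yaw=np.radians(87.7))"
```

```text
time_s: 17.18
position: [0.5376, 0.0439, 0.047]
tool_rot: [0.02, 1.0, -0.0, 0.001]
force: [-1.4, 0.8, -0.5]
width: 0.539
twist [-0.0, 0.002, 0.0] travel [0.32, 0.69, 0.44] j6 -1.66 t 17.23
```

View pics/w16.png

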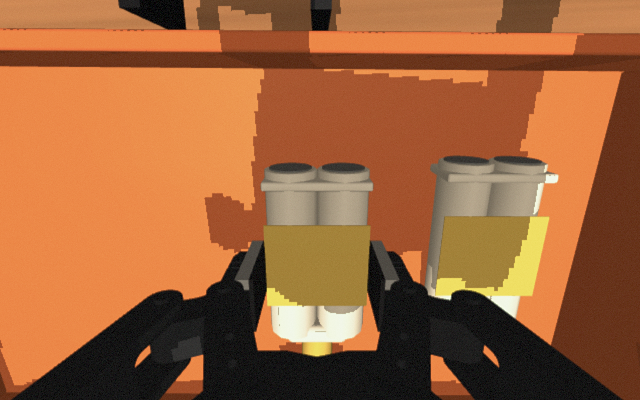

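```bash
python3 -m jog '[{"twist":[0,0,0],"travel":[0,-0.1,0.4],"hand":0.8},{"twist":[0,0,0],"travel":[0,-0.1,0.4],"hand":0.8},{"twist":[0,0,0],"travel":[0,-0.1,0.4],"hand":0.38},{"twist":[0,0,0],"travel":[0,-0.1,0.4],"hand":0.38}]';python3 -m jog '[{"twist":[0,0,0],"travel":[0,0,0],"hand":0.38},{"twist":[0,0,0],"travel":[0,0,-4],"hand":0.38},{"twist":[0,0,0],"travel":[0,0,-9],"hand":0.33},{"twist":[0,0,0],"travel":[0,0,-15],"hand":0.2}]'; python3 -c "
from h import *
shot('wrist','w17.png')
import find
for r in find.carts(get_image('top')): print(r)
go([0.4655,-0.4114,0.19],yaw=np.radians(93.5))"
```

```text
time_s: 17.73
position: [0.5366, 0.043, 0.0418]
tool_rot: [0.02, 1.0, 0.0, -0.0]
force: [-0.4, -0.8, -0.4]
width: 0.618
time_s: 18.23
position: [0.5359, 0.0431, 0.1925]
tool_rot: [0.02, 1.0, 0.0, -0.001]
force: [1.5, -0.1, -0.1]
width: 0.801
([0.5851, -0.4173], -13.5, 0.0545, 175)
([0.4655, -0.4114], 3.2, 0.0539, 178)
twist [-0.002, 0.013, -0.101] travel [5.72, -45.66, 0.86] j6 -1.66 t 18.32
```

View pics/w17.png

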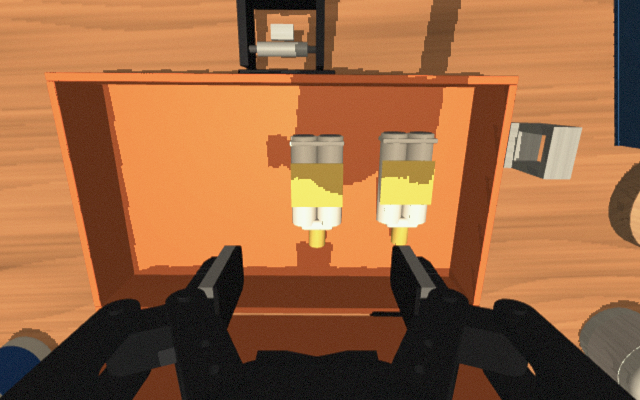

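```bash
python3 -m jog '[{"twist":[0,0,0],"travel":[0.7,-6,0],"hand":0},{"twist":[0,0,-0.02],"travel":[1.4,-12,0],"hand":0},{"twist":[0,0,-0.05],"travel":[2.2,-18,0],"hand":0},{"twist":[0,0,-0.08],"travel":[3,-24,0],"hand":0},{"twist":[0,0,-0.1],"travel":[3.7,-30,0],"hand":0}]'; python3 -c "
from h import *
go([0.4655,-0.4114,0.12],yaw=np.radians(93.4))"
```

```text
time_s: 18.95
position: [0.4871, -0.257, 0.1915]
tool_rot: [-0.03, 1.0, 0.0, -0.0]
force: [1.1, -0.3, 0.9]
width: 1.0
twist [0.0, -0.0, 0.002] travel [3.09, -15.28, 7.15] j6 -2.32 t 18.95
```

```bash
python3 -m jog '[{"twist":[0,0,0],"travel":[1.2,-6,0],"hand":0},{"twist":[0,0,0],"travel":[2.4,-12,0],"hand":0},{"twist":[0,0,0],"travel":[3.1,-15.3,3],"hand":0},{"twist":[0,0,0],"travel":[3.1,-15.3,7],"hand":0},{"twist":[0,0,0],"travel":[3.1,-15.3,7],"hand":0}]'; python3 -c "
from h import *
shot('wrist','w18.png')
go([0.4655,-0.4114,0.036],yaw=np.radians(93.4))"
```

```text
time_s: 19.58
position: [0.4639, -0.4081, 0.1179]
tool_rot: [-0.03, 1.0, 0.004, -0.003]
force: [0.3, -0.6, 0.8]
width: 0.998
twist [0.004, -0.002, 0.001] travel [-0.04, -0.28, 8.43] j6 -2.53 t 19.62
```

View pics/w18.png

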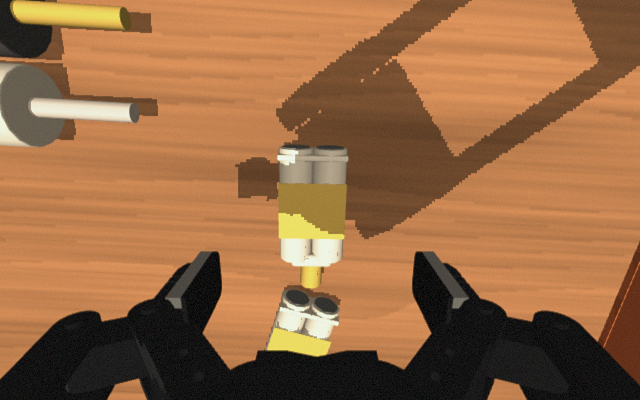

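```bash
python3 -m jog '[{"twist":[0,0,0],"travel":[0,-0.2,4],"hand":0},{"twist":[0,0,0],"travel":[0,-0.2,7.5],"hand":0},{"twist":[0,0,0],"travel":[0,-0.2,8.4],"hand":0},{"twist":[0,0,0],"travel":[0,-0.2,8.4],"hand":0},{"twist":[0,0,0],"travel":[0,-0.2,8.4],"hand":0.4}]'; python3 -m jog '[{"twist":[0,0,0],"travel":[0,0,0],"hand":0.8},{"twist":[0,0,0],"travel":[0,0,0],"hand":0.8},{"twist":[0,0,0],"travel":[0,0,0],"hand":0.8}]' 45; python3 -m jog '[{"twist":[0,0,0],"travel":[0,0,-5],"hand":0.8},{"twist":[0,0,0],"travel":[0,0,-11],"hand":0.8},{"twist":[0,0,0],"travel":[0,0,-15],"hand":0.8},{"twist":[0,0,0],"travel":[0,0,-15],"hand":0.8}]'; python3 -c "
from h import *
shot('wrist','w19.png')
go([0.5315,-0.029,0.19],yaw=np.radians(87.7))"
```

```text
time_s: 20.25
position: [0.4673, -0.4129, 0.0401]
tool_rot: [-0.03, 1.0, -0.001, 0.001]
force: [0.5, -0.1, -0.4]
width: 0.816
time_s: 20.62
position: [0.4669, -0.4126, 0.0397]
tool_rot: [-0.03, 1.0, -0.001, 0.001]
force: [-0.0, 0.8, 5.4]
width: 0.536
time_s: 21.12
position: [0.4677, -0.4137, 0.1928]
tool_rot: [-0.03, 1.0, -0.004, 0.003]
force: [-0.0, -0.3, -1.5]
width: 0.531
twist [-0.003, 0.003, 0.1] travel [-8.77, 37.9, -0.11] j6 -2.53 t 21.18
```

View pics/w19.png

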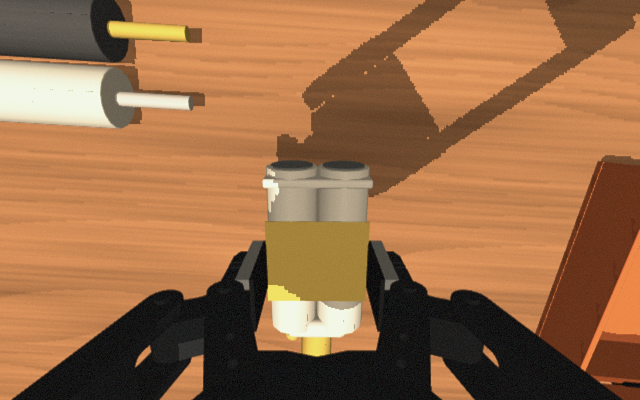

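```bash
python3 -m jog '[{"twist":[0,0,0.02],"travel":[-1.3,6,0],"hand":0.8},{"twist":[0,0,0.04],"travel":[-2.6,11.5,0],"hand":0.8},{"twist":[0,0,0.06],"travel":[-4,17.3,0],"hand":0.8},{"twist":[0,0,0.08],"travel":[-5.3,23,0],"hand":0.8},{"twist":[0,0,0.1],"travel":[-6.6,28.5,0],"hand":0.8}]'; python3 -c "
from h import *
go([0.533,-0.029,0.1],yaw=np.radians(87.7))"
```

```text
time_s: 21.8
position: [0.5138, -0.1211, 0.1861]
tool_rot: [0.02, 1.0, 0.001, -0.002]
force: [0.0, -0.6, -1.1]
width: 0.537
twist [0.001, -0.003, -0.001] travel [-1.57, 9.27, 8.62] j6 -1.97 t 21.8
```

```bash
python3 -m jog '[{"twist":[0,0,0],"travel":[-1,5.5,0],"hand":0.8},{"twist":[0,0,0],"travel":[-1.6,9.3,2],"hand":0.8},{"twist":[0,0,0],"travel":[-1.6,9.3,7],"hand":0.8},{"twist":[0,0,0],"travel":[-1.6,9.3,8.5],"hand":0.8},{"twist":[0,0,0],"travel":[-1.6,9.3,8.5],"hand":0.8}]'; python3 -c "
from h import *
shot('wrist','w20.png')
go([0.533,-0.029,0.046],yaw=np.radians(87.7))"
```

```text
time_s: 22.42
position: [0.5333, -0.0312, 0.1014]
tool_rot: [0.02, 1.0, 0.0, -0.002]
force: [0.2, -0.4, -0.1]
width: 0.531
twist [0.0, -0.001, -0.001] travel [0.16, 0.26, 5.68] j6 -1.8 t 22.48
```

View pics/w20.png

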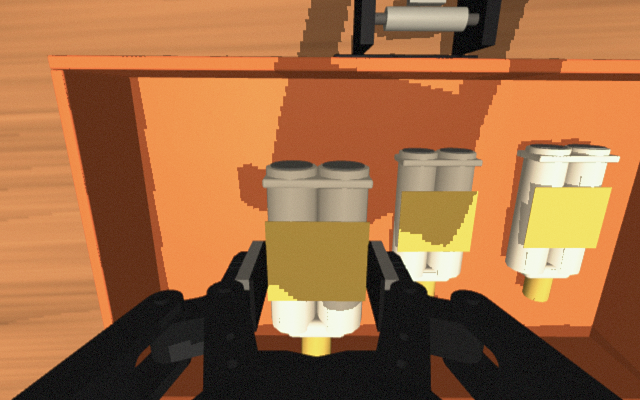

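```bash
python3 -m jog '[{"twist":[0,0,0],"travel":[0,-0.3,3],"hand":0.8},{"twist":[0,0,0],"travel":[0,-0.3,5],"hand":0.8},{"twist":[0,0,0],"travel":[0,-0.3,5.4],"hand":0.8},{"twist":[0,0,0],"travel":[0,-0.3,5.4],"hand":0.8},{"twist":[0,0,0],"travel":[0,-0.3,5.4],"hand":0.8}]'; python3 -c "
from h import *
go([0.533,-0.033,0.046],yaw=np.radians(87.7))"
```

```text
time_s: 23.1
position: [0.5355, -0.0346, 0.0503]
tool_rot: [0.02, 1.0, -0.0, 0.001]
force: [0.4, -0.2, -0.9]
width: 0.531
twist [-0.001, 0.002, 0.0] travel [0.25, 0.15, 0.42] j6 -1.8 t 23.1
```

```bash
python3 -m jog '[{"twist":[0,0,0],"travel":[0,0,0.4],"hand":0.8},{"twist":[0,0,0],"travel":[0,0,0.4],"hand":0.8},{"twist":[0,0,0],"travel":[0,0,0.4],"hand":0.38},{"twist":[0,0,0],"travel":[0,0,0.4],"hand":0.38}]';python3 -m jog '[{"twist":[0,0,0],"travel":[0,0,0],"hand":0.38},{"twist":[0,0,0],"travel":[0,0,-4],"hand":0.38},{"twist":[0,0,0],"travel":[0,0,-9],"hand":0.33},{"twist":[0,0,0],"travel":[0,0,-15],"hand":0.2}]'; python3 -c "
from h import *
shot('wrist','w21.png')
import find
for r in find.carts(get_image('top')): print(r)
go([0.5851,-0.4173,0.19],yaw=np.radians(76.5))"
```

```text
time_s: 23.6
position: [0.5343, -0.034, 0.0448]
tool_rot: [0.02, 1.0, 0.0, -0.0]
force: [0.7, 0.5, -1.0]
width: 0.62
time_s: 24.1
position: [0.5336, -0.0339, 0.1955]
tool_rot: [0.02, 1.0, 0.0, -0.001]
force: [1.0, -0.2, -0.4]
width: 0.801
([0.5851, -0.4172], -13.6, 0.0545, 177)
twist [-0.002, 0.013, 0.196] travel [-6.18, -38.01, 1.37] j6 -1.8 t 24.2
```

View pics/w21.png

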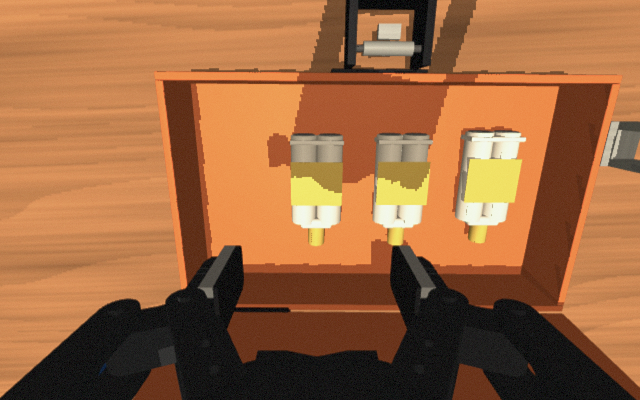

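```bash
python3 -m jog '[{"twist":[0,0,0.03],"travel":[-0.7,-6,0],"hand":0},{"twist":[0,0,0.06],"travel":[-1.6,-12,0],"hand":0},{"twist":[0,0,0.1],"travel":[-2.6,-18,0],"hand":0},{"twist":[0,0,0.15],"travel":[-3.6,-24,0],"hand":0},{"twist":[0,0,0.196],"travel":[-4.6,-30,0],"hand":0}]'; python3 -c "
from h import *
go([0.5851,-0.4173,0.12],yaw=np.radians(76.5))"
```

```text
time_s: 24.82
position: [0.5684, -0.3375, 0.1942]
tool_rot: [0.118, 0.993, 0.0, -0.0]
force: [-0.1, 0.4, 0.3]
width: 1.001
twist [0.0, -0.0, -0.002] travel [-3.5, -7.36, 7.42] j6 -2.04 t 24.82
```

```bash
python3 -m jog '[{"twist":[0,0,0],"travel":[-2.5,-5.3,0],"hand":0},{"twist":[0,0,0],"travel":[-3.5,-7.4,3],"hand":0},{"twist":[0,0,0],"travel":[-3.5,-7.4,7.2],"hand":0},{"twist":[0,0,0],"travel":[-3.5,-7.4,7.2],"hand":0}]'; python3 -c "
from h import *
shot('wrist','w22.png')
go([0.5851,-0.4173,0.036],yaw=np.radians(76.5))"
```

```text
time_s: 25.32
position: [0.5828, -0.4141, 0.1175]
tool_rot: [0.118, 0.993, 0.003, -0.004]
force: [0.3, 0.3, 0.0]
width: 0.998
twist [0.003, -0.004, -0.0] travel [-0.18, -0.24, 8.47] j6 -2.11 t 25.38
```

View pics/w22.png

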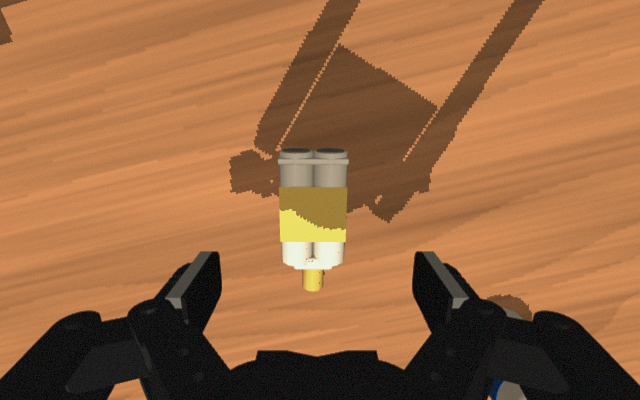

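```bash
python3 -m jog '[{"twist":[0,0,0],"travel":[-0.1,-0.2,4],"hand":0},{"twist":[0,0,0],"travel":[-0.1,-0.2,7.5],"hand":0},{"twist":[0,0,0],"travel":[-0.1,-0.2,8.6],"hand":0},{"twist":[0,0,0],"travel":[-0.1,-0.2,8.6],"hand":0},{"twist":[0,0,0],"travel":[-0.1,-0.2,8.6],"hand":0.4}]'; python3 -m jog '[{"twist":[0,0,0],"travel":[0,0,0],"hand":0.8},{"twist":[0,0,0],"travel":[0,0,0],"hand":0.8},{"twist":[0,0,0],"travel":[0,0,0],"hand":0.8}]' 45; python3 -m jog '[{"twist":[0,0,0],"travel":[0,0,-5],"hand":0.8},{"twist":[0,0,0],"travel":[0,0,-11],"hand":0.8},{"twist":[0,0,0],"travel":[0,0,-15],"hand":0.8},{"twist":[0,0,0],"travel":[0,0,-15],"hand":0.8}]'; python3 -c "
from h import *
shot('wrist','w23.png')
go([0.531,-0.108,0.19],yaw=np.radians(87.7))"
```

```text
time_s: 26.0
position: [0.587, -0.419, 0.0395]
tool_rot: [0.118, 0.993, -0.001, 0.002]
force: [0.2, -0.2, 0.7]
width: 0.815
time_s: 26.38
position: [0.5866, -0.4188, 0.039]
tool_rot: [0.118, 0.993, -0.001, 0.001]
force: [-0.7, 1.2, 6.2]
width: 0.534
time_s: 26.88
position: [0.5875, -0.4196, 0.1926]
tool_rot: [0.118, 0.993, -0.003, 0.004]
force: [-0.3, 0.2, -1.0]
width: 0.533
twist [-0.003, 0.003, -0.196] travel [12.64, 28.91, -0.18] j6 -2.11 t 26.93
```

View pics/w23.png

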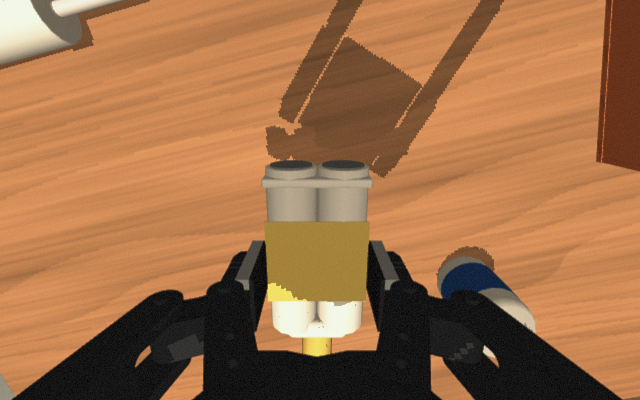

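```bash
python3 -m jog '[{"twist":[0,0,-0.04],"travel":[2.6,5.5,0],"hand":0.8},{"twist":[0,0,-0.08],"travel":[5,11,0],"hand":0.8},{"twist":[0,0,-0.12],"travel":[7.4,17,0],"hand":0.8},{"twist":[0,0,-0.16],"travel":[10,22.5,0],"hand":0.8},{"twist":[0,0,-0.196],"travel":[12.4,28,0],"hand":0.8}]'; python3 -c "
from h import *
go([0.531,-0.108,0.1],yaw=np.radians(87.7))"
```

```text
time_s: 27.55
position: [0.5287, -0.1144, 0.1848]
tool_rot: [0.019, 1.0, 0.001, -0.002]
force: [0.8, 0.7, -0.4]
width: 0.53
twist [0.002, -0.004, 0.001] travel [-0.24, 0.63, 8.48] j6 -1.95 t 27.55
```

```bash
python3 -m jog '[{"twist":[0,0,0],"travel":[-0.2,0.6,0],"hand":0.8},{"twist":[0,0,0],"travel":[-0.2,0.6,4],"hand":0.8},{"twist":[0,0,0],"travel":[-0.2,0.6,8.2],"hand":0.8},{"twist":[0,0,0],"travel":[-0.2,0.6,8.2],"hand":0.8}]'; python3 -c "
from h import *
shot('wrist','w24.png')
go([0.531,-0.108,0.046],yaw=np.radians(87.7))"
```

```text
time_s: 28.05
position: [0.5297, -0.1102, 0.1008]
tool_rot: [0.02, 1.0, 0.002, -0.005]
force: [-1.5, -0.1, -1.6]
width: 0.533
twist [0.002, -0.005, -0.0] travel [0.03, 0.28, 5.71] j6 -1.94 t 28.1
```

View pics/w24.png

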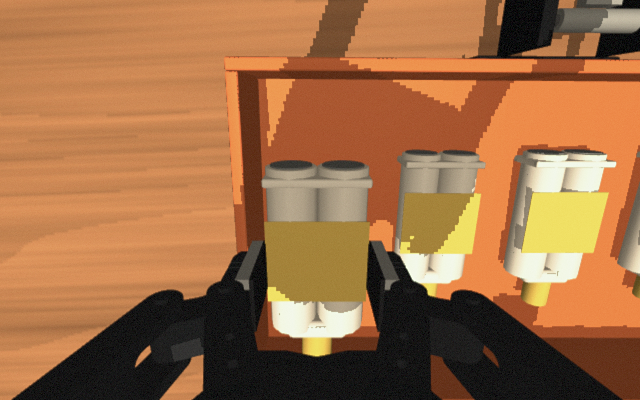

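```bash
python3 -m jog '[{"twist":[0,0,0],"travel":[0,1.1,0],"hand":0.8},{"twist":[0,0,0],"travel":[0,1.1,1.5],"hand":0.8},{"twist":[0,0,0],"travel":[0,1.1,1.5],"hand":0.8},{"twist":[0,0,0],"travel":[0,1.1,1.5],"hand":0.8}]'; python3 -c "
from h import *
im=shot('wrist','w25.png')
print(get_obs()['position'])
go([0.531,-0.0985,0.046],yaw=np.radians(87.7))
for p in [(-0.1,'')]: pass
"
```

```text
time_s: 28.6
position: [0.5333, -0.0999, 0.0901]
tool_rot: [0.02, 1.0, -0.0, 0.0]
force: [0.3, 0.5, 0.1]
width: 0.534
[ 0.53347621 -0.10004882  0.09022172]
twist [-0.0, 0.001, 0.0] travel [0.26, 0.15, 4.42] j6 -1.92 t 28.65
```

View pics/w25.png

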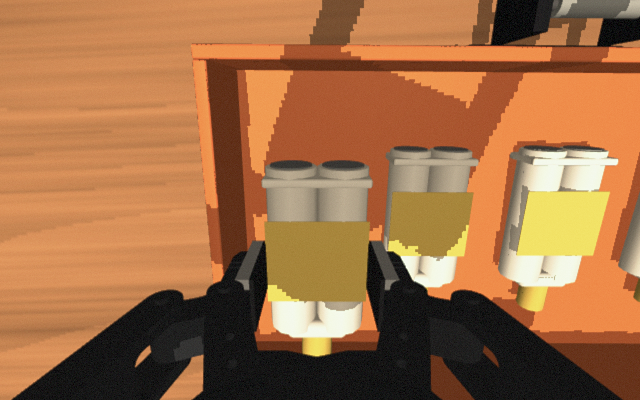

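```bash
python3 -m jog '[{"twist":[0,0,0],"travel":[0,0,1.5],"hand":0.8},{"twist":[0,0,0],"travel":[0,0,3],"hand":0.8},{"twist":[0,0,0],"travel":[0,0,3],"hand":0.8}]'; python3 -c "
from h import *
im=shot('wrist','w26.png')
print(get_obs()['force'])
go([0.531,-0.1005,0.046],yaw=np.radians(87.7))
"
```

```text
time_s: 29.02
position: [0.5318, -0.0994, 0.0579]
tool_rot: [0.02, 1.0, 0.001, -0.002]
force: [-0.5, -0.0, -0.4]
width: 0.533
[-0.24080524  0.07982965 -1.4746969 ]
twist [0.001, -0.002, 0.0] travel [0.14, -0.09, 1.27] j6 -1.92 t 29.07
```

View pics/w26.png

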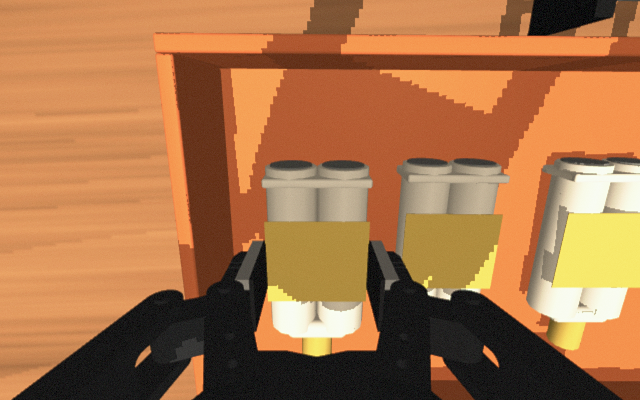

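```bash
python3 -m jog '[{"twist":[0,0,0],"travel":[0,-0.2,0.8],"hand":0.8},{"twist":[0,0,0],"travel":[0,-0.2,1.1],"hand":0.8},{"twist":[0,0,0],"travel":[0,-0.2,1.2],"hand":0.8},{"twist":[0,0,0],"travel":[0,-0.2,1.2],"hand":0.8}]'; python3 -c "
from h import *
im=shot('wrist','w27.png')
print(get_obs()['force'])
go([0.531,-0.1005,0.046],yaw=np.radians(87.7))
"
```

```text
time_s: 29.58
position: [0.5333, -0.1019, 0.048]
tool_rot: [0.02, 1.0, -0.0, 0.0]
force: [-0.5, -0.3, -0.1]
width: 0.532
[ 0.16015725 -0.37636592 -0.89350552]
twist [-0.0, 0.0, 0.0] travel [0.24, 0.13, 0.21] j6 -1.93 t 29.62
```

View pics/w27.png

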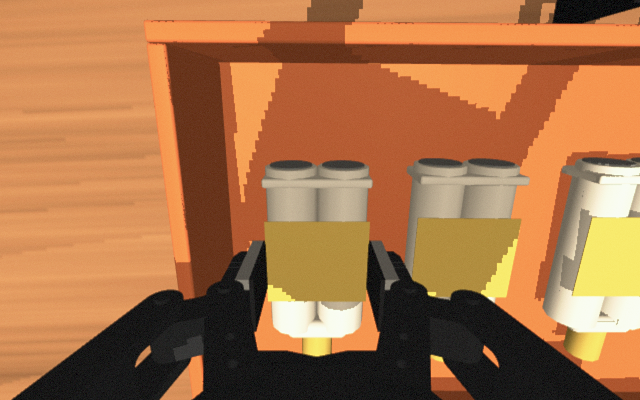

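Clear on both sides; lower the last 2–3 mm, open a little, and rise.

```bash
python3 -m jog '[{"twist":[0,0,0],"travel":[0,0,0.3],"hand":0.8},{"twist":[0,0,0],"travel":[0,0,0.3],"hand":0.8},{"twist":[0,0,0],"travel":[0,0,0.3],"hand":0.41},{"twist":[0,0,0],"travel":[0,0,0.3],"hand":0.41},{"twist":[0,0,0],"travel":[0,0,0.3],"hand":0.41}]';python3 -m jog '[{"twist":[0,0,0],"travel":[0,0,-2],"hand":0.41},{"twist":[0,0,0],"travel":[0,0,-6],"hand":0.41},{"twist":[0,0,0],"travel":[0,0,-12],"hand":0.41},{"twist":[4e-3,0,0],"travel":[4,0,-17],"hand":0.41}]'; python3 -c "
from h import *
shot('wrist','w28.png')
shot('top','t28.png',(160,100,480,280),2.5)
"
```

```text
time_s: 30.25
position: [0.5332, -0.1019, 0.0449]
tool_rot: [0.02, 1.0, 0.0, -0.0]
force: [-0.5, -0.2, 0.8]
width: 0.595
time_s: 30.75
position: [0.4959, -0.1011, 0.2162]
tool_rot: [0.02, 1.0, -0.003, 0.002]
force: [0.1, -0.1, -0.7]
width: 0.59
```

View pics/w28.png

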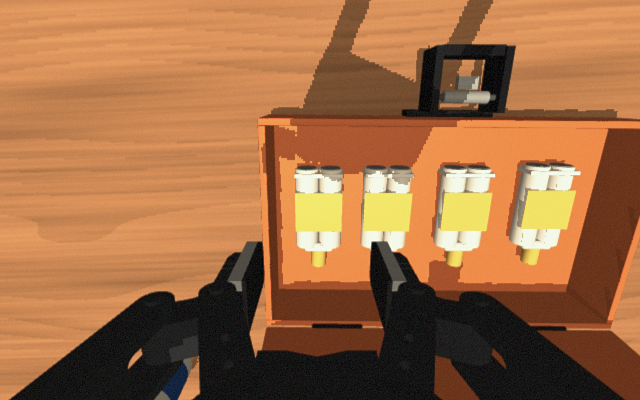

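View pics/t28.png

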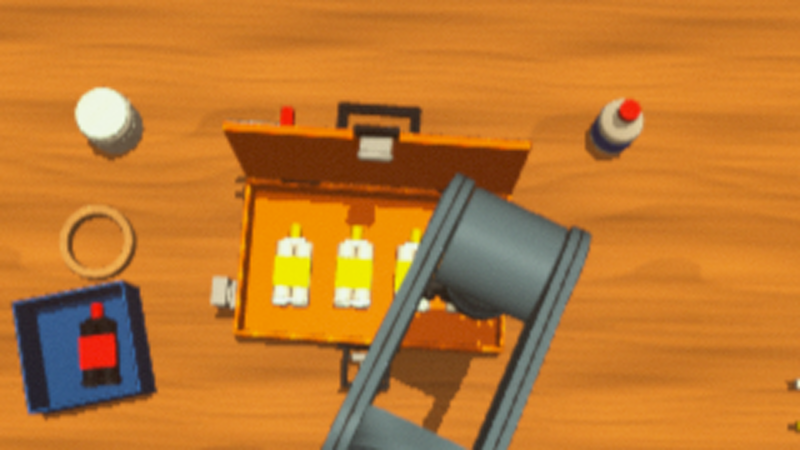

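```bash
cat > lid.py <<'E'
from h import *
C=np.array([0.543,0.016,0.]); yaw=np.radians(-2.3)
ex=np.array([np.cos(yaw),np.sin(yaw),0]); ey=np.array([-np.sin(yaw),np.cos(yaw),0]); ez=np.array([0,0,1.])
def case(p): return C+p[0]*ex+p[1]*ey+p[2]*ez
def lid(p,th):
    # lid local -> world; opening lifts front edge (-x) up
    lx=np.cos(th)*ex-np.sin(th)*ez   # -lx goes up as th grows
    lz=np.sin(th)*ex+np.cos(th)*ez
    return case([0.1,0,0.0625])+p[0]*lx+p[1]*ey+p[2]*lz
if __name__=="__main__":
    im=get_image("top")
    for th in np.arange(1.3,1.8,0.1):
        print(round(th,2),"edge",w2p(im,lid([-0.2,0.17,0],th)).round(1),w2p(im,lid([-0.2,-0.17,0],th)).round(1),"handle",w2p(im,lid([-0.176,0.047,0.05],th)).round(1),w2p(im,lid([-0.176,-0.047,0.05],th)).round(1),"knob",w2p(im,lid([-0.15,.095,.044],th)).round(1), lid([-0.17,0,0.044],th).round(3), lid([-0.2,0,0.01],th).round(3))
E
python3 lid.py
```

```text
1.3 edge [246.6 176.5] [370.6 183.6] handle [293.  160.5] [326.8 162.4] knob [276.7 161.3] [0.64  0.012 0.238] [0.599 0.014 0.258]
1.4 edge [247.  169.2] [371.1 176.3] handle [293.4 154.2] [327.1 156.1] knob [277.1 156. ] [0.657 0.011 0.238] [0.619 0.013 0.261]
1.5 edge [247.4 161.9] [371.5 169. ] handle [293.9 148.1] [327.5 150. ] knob [277.6 151. ] [0.675 0.011 0.235] [0.639 0.012 0.263]
1.6 edge [248.  154.8] [371.8 161.8] handle [294.4 142.5] [327.8 144.3] knob [278.1 146.3] [0.692 0.01  0.231] [0.659 0.011 0.262]
1.7 edge [248.7 147.9] [372.  154.9] handle [295.  137.2] [328.  139.1] knob [278.7 141.9] [0.708 0.009 0.225] [0.679 0.011 0.26 ]
```

```bash
python3 -m jog '[{"twist":[0,0,0],"travel":[0,0,-6],"hand":1},{"twist":[0,0,0],"travel":[0,0,-12.5],"hand":1},{"twist":[0,0,0],"travel":[-5,0.3,-14.5],"hand":1},{"twist":[0,0,0],"travel":[-11,0.3,-14.5],"hand":1},{"twist":[0,0,0],"travel":[-11,0.3,-14.5],"hand":1}]' 30; python3 -c "
from h import *
shot('wrist','w29.png')
shot('scene','s29.png',(200,40,520,300),2.5)
go([0.74,-0.095,0.36],yaw=np.radians(87.7))
"
```

```text
time_s: 31.52
position: [0.6074, -0.1014, 0.3532]
tool_rot: [0.019, 1.0, -0.001, -0.003]
force: [0.4, 0.1, -0.3]
width: 0.002
twist [-0.002, -0.005, 0.001] travel [-13.52, 1.13, -0.52] j6 -1.88 t 31.62
```

View pics/w29.png

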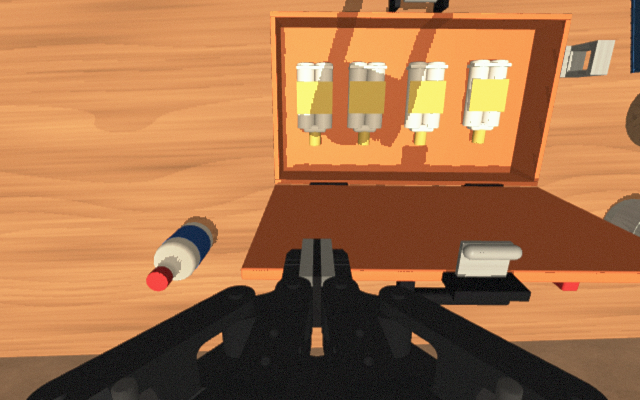

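View pics/s29.png

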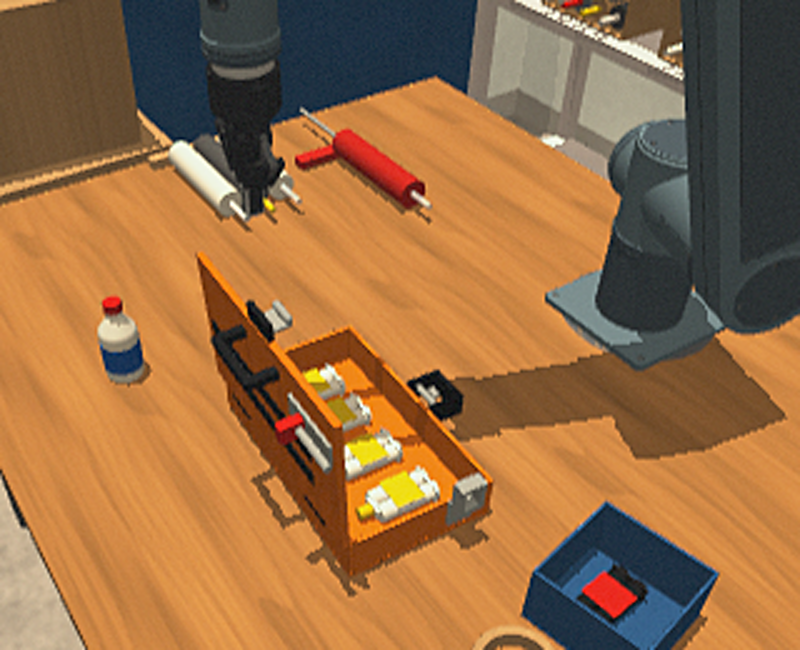

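```bash
python3 -m jog '[{"twist":[0,0,0],"travel":[-5,0.2,0],"hand":1},{"twist":[0,0,0],"travel":[-11,0.4,0],"hand":1},{"twist":[0,0,0],"travel":[-14,0.6,0],"hand":1},{"twist":[0,0,0],"travel":[-14,0.6,0],"hand":1}]'; python3 -c "
from h import *
shot('top','t30.png',(200,60,440,240),3.3)
go([0.745,-0.095,0.255],yaw=np.radians(87.7))
"
```

```text
time_s: 32.12
position: [0.7449, -0.1007, 0.3562]
tool_rot: [0.02, 1.0, -0.002, -0.002]
force: [-0.9, -0.2, -0.5]
width: 0.002
twist [-0.004, -0.002, 0.0] travel [-0.11, 0.61, 10.23] j6 -1.81 t 32.17
```

View pics/t30.png

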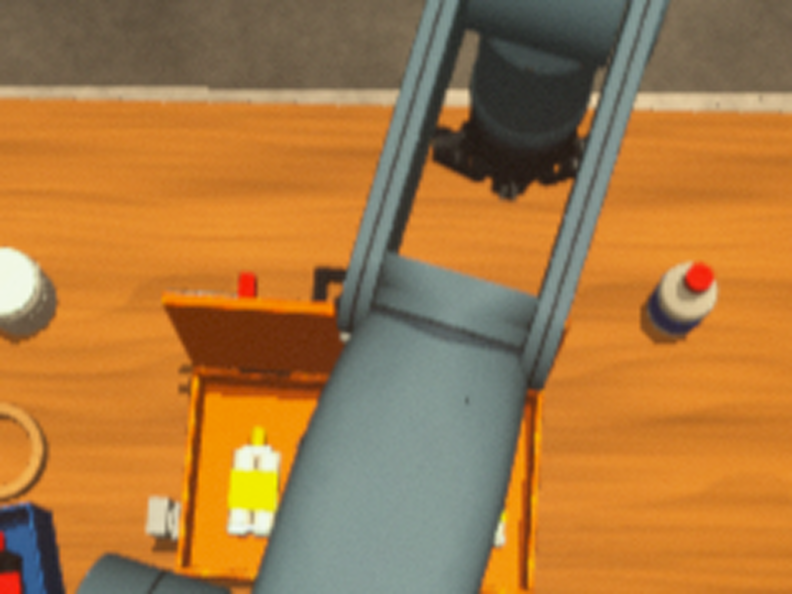

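```bash
python3 -m jog '[{"twist":[0,0,0],"travel":[0,0.2,3],"hand":1},{"twist":[0,0,0],"travel":[0,0.4,5],"hand":1},{"twist":[0,0,0],"travel":[0,0.4,5],"hand":1}]'; python3 -c "
from h import *
shot('scene','s31.png',(200,0,520,260),2.5)
go([0.745,-0.095,0.255],yaw=np.radians(87.7))
"
```

```text
time_s: 32.55
position: [0.7423, -0.0967, 0.3079]
tool_rot: [0.02, 1.0, -0.002, -0.002]
force: [0.3, 1.4, 0.4]
width: 0.002
twist [-0.004, -0.001, 0.0] travel [-0.18, 0.23, 5.46] j6 -1.81 t 32.6
```

View pics/s31.png

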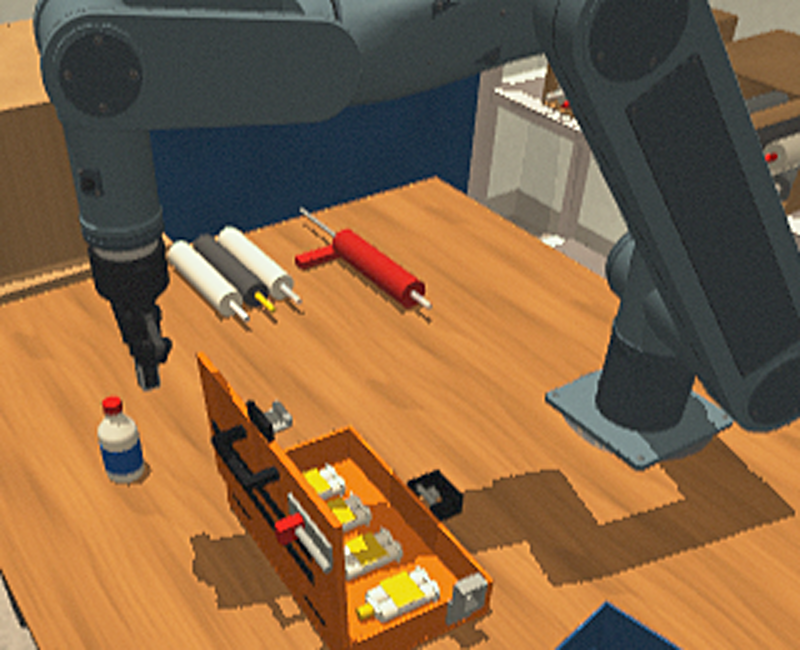

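```bash
python3 -m jog '[{"twist":[0,0,0],"travel":[-0.2,0.2,3],"hand":1},{"twist":[0,0,0],"travel":[-0.2,0.2,5.4],"hand":1},{"twist":[0,0,0],"travel":[-0.2,0.2,5.4],"hand":1}]';  python3 -m jog '[{"twist":[0,0,0],"travel":[1.5,0,0],"hand":1},{"twist":[0,0,0],"travel":[3,0,0],"hand":1},{"twist":[0,0,0],"travel":[4.5,0,0],"hand":1},{"twist":[0,0,0],"travel":[5.5,0,0],"hand":1},{"twist":[0,0,0],"travel":[6.5,0,0],"hand":1}]'; python3 -c "
from h import *
shot('wrist','w32.png')
go([0.643,-0.095,0.255],yaw=np.radians(87.7))
"
```

```text
time_s: 32.98
position: [0.7455, -0.0953, 0.2543]
tool_rot: [0.02, 1.0, -0.002, -0.001]
force: [-0.3, -0.2, -0.7]
width: -0.002
time_s: 33.6
position: [0.6817, -0.0929, 0.2564]
tool_rot: [0.02, 1.0, -0.002, 0.001]
force: [0.6, -0.2, 0.2]
width: -0.003
twist [-0.004, 0.001, 0.0] travel [3.74, -0.38, 0.11] j6 -1.83 t 33.65
```

View pics/w32.png

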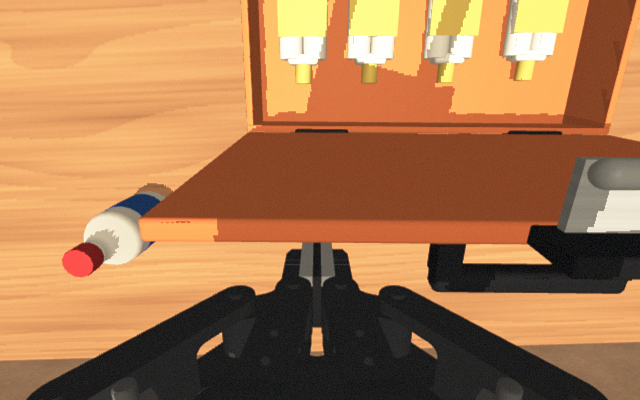

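```bash
python3 -m jog '[{"twist":[0,0,0],"travel":[1,0,0],"hand":1},{"twist":[0,0,0],"travel":[2,0,0],"hand":1},{"twist":[0,0,0],"travel":[3,0,0],"hand":1},{"twist":[0,0,0],"travel":[4,0,0],"hand":1},{"twist":[0,0,0],"travel":[4.5,0,0],"hand":1}]'; python3 -c "
from h import *
shot('wrist','w33.png')
shot('scene','s33.png',(200,0,520,260),2.5)
go([0.605,-0.095,0.253],yaw=np.radians(87.7))
"
```

```text
time_s: 34.28
position: [0.6359, -0.0907, 0.2546]
tool_rot: [0.02, 1.0, -0.002, -0.0]
force: [2.5, 0.6, -0.3]
width: 0.002
twist [-0.004, -0.001, 0.0] travel [3.05, -0.54, 0.15] j6 -1.84 t 34.38
```

View pics/w33.png

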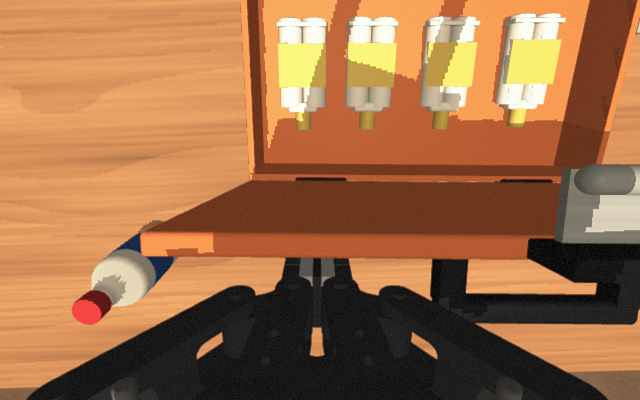

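View pics/s33.png

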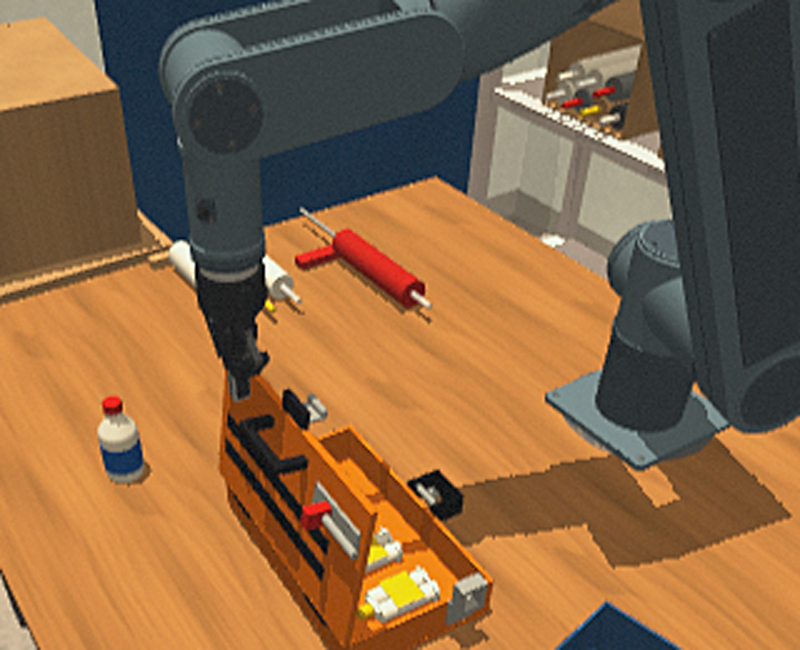

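```bash
python3 -m jog '[{"twist":[0,0,0],"travel":[1.5,0,0],"hand":1},{"twist":[0,0,0],"travel":[3,-0.2,0.1],"hand":1},{"twist":[0,0,0],"travel":[4.5,-0.3,0.7],"hand":1},{"twist":[0,0,0],"travel":[6,-0.4,1.4],"hand":1},{"twist":[0,0,0],"travel":[6,-0.4,1.4],"hand":1}]'; python3 -c "
from h import *
shot('wrist','w34.png')
go([0.5497,-0.095,0.2223],yaw=np.radians(87.7))
"
```

```text
time_s: 35.0
position: [0.5753, -0.0923, 0.24]
tool_rot: [0.02, 1.0, -0.002, -0.001]
force: [0.2, 0.0, 0.4]
width: -0.001
twist [-0.004, -0.001, 0.0] travel [2.63, -0.34, 1.81] j6 -1.88 t 35.05
```

View pics/w34.png

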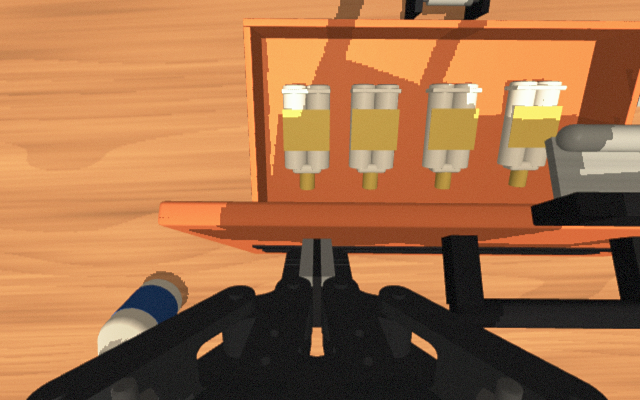

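```bash
python3 -m jog '[{"twist":[0,0,0],"travel":[1.3,-0.1,0.9],"hand":1},{"twist":[0,0,0],"travel":[2.6,-0.2,1.8],"hand":1},{"twist":[0,0,0],"travel":[3.7,-0.3,3],"hand":1},{"twist":[0,0,0],"travel":[4.8,-0.4,4.1],"hand":1},{"twist":[0,0,0],"travel":[4.8,-0.4,4.1],"hand":1}]'; python3 -c "
from h import *
shot('wrist','w35.png')
shot('scene','s35.png',(200,0,520,260),2.5)
go([0.5276,-0.095,0.199],yaw=np.radians(87.7))
"
```

```text
time_s: 35.67
position: [0.528, -0.0947, 0.1991]
tool_rot: [0.02, 1.0, -0.002, -0.001]
force: [0.4, 0.5, -0.2]
width: 0.001
twist [-0.004, 0.0, 0.0] travel [0.16, -0.0, 0.1] j6 -1.91 t 35.77
```

View pics/w35.png

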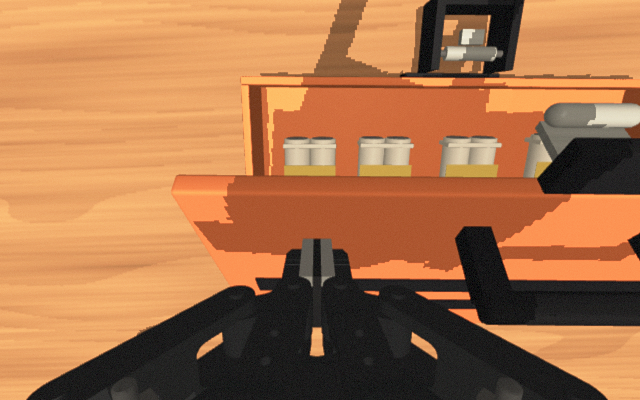

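View pics/s35.png

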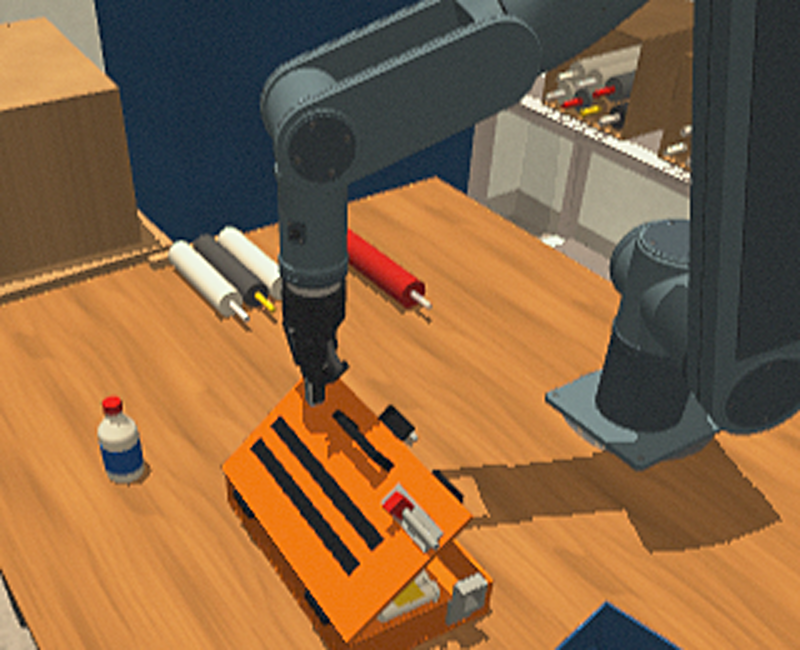

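```bash
python3 -m jog '[{"twist":[0,0,0],"travel":[0.9,0,1.3],"hand":1},{"twist":[0,0,0],"travel":[1.7,0,2.6],"hand":1},{"twist":[0,0,0],"travel":[2.3,0,3.8],"hand":1},{"twist":[0,0,0],"travel":[2.6,0,4.9],"hand":1},{"twist":[0,0,0],"travel":[2.6,0,4.9],"hand":1}]'; python3 -c "
from h import *
shot('wrist','w36.png')
go([0.498,-0.095,0.13],yaw=np.radians(87.7))
"
```

```text
time_s: 36.4
position: [0.5017, -0.0936, 0.1495]
tool_rot: [0.02, 1.0, -0.001, -0.001]
force: [0.3, -0.6, -0.9]
width: -0.003
twist [-0.004, -0.001, 0.0] travel [0.42, -0.13, 2.02] j6 -1.93 t 36.45
```

View pics/w36.png

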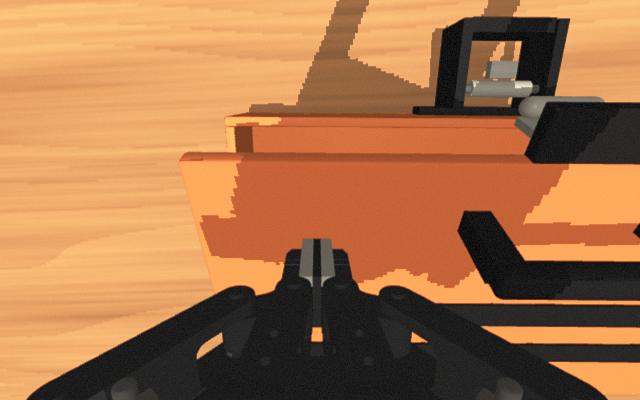

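```bash
python3 -m jog '[{"twist":[0,0,0],"travel":[0.2,0,0.8],"hand":1},{"twist":[0,0,0],"travel":[0.4,0,1.6],"hand":1},{"twist":[0,0,0],"travel":[0.4,0,2.4],"hand":1},{"twist":[0,0,0],"travel":[0.4,0,2.8],"hand":1},{"twist":[0,0,0],"travel":[0.4,0,2.8],"hand":1}]'; python3 -c "
from h import *
shot('wrist','w37.png')
go([0.498,-0.095,0.13],yaw=np.radians(87.7))
"
```

```text
time_s: 37.08
position: [0.4983, -0.0938, 0.1222]
tool_rot: [0.02, 1.0, -0.002, -0.0]
force: [0.4, 0.3, 0.3]
width: 0.001
twist [-0.004, -0.0, 0.0] travel [0.05, -0.12, -0.75] j6 -1.93 t 37.12
```

View pics/w37.png

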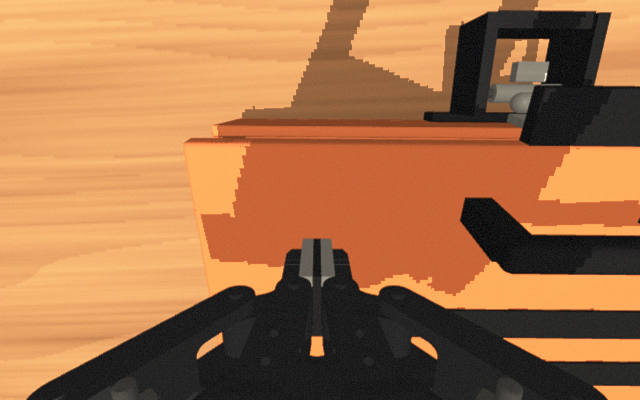

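```bash
python3 -m jog '[{"twist":[0,0,0],"travel":[0,0,-4],"hand":1},{"twist":[0,0,0],"travel":[0,0,-9],"hand":1},{"twist":[0,0,0],"travel":[1.5,5,-9],"hand":1},{"twist":[0,0,0],"travel":[2.5,10,-9],"hand":1},{"twist":[0,0,0],"travel":[2.5,10.5,-9],"hand":1}]'; python3 -m jog '[{"twist":[0,0,0],"travel":[0,0,0],"hand":1},{"twist":[0,0,0],"travel":[0,0,0],"hand":1}]'; python3 -c "
from lid import *
print(lid([-0.17,0,0.05],0.1),lid([-0.17,0,0.05],0.15))
im=shot('wrist','w38.png')
for th in (0.1,0.15): print([w2p(im,lid([-0.17,y,0.05],th)).round(0).tolist() for y in (-.047,0,.047)])
o=get_obs();print(o['position'],o['force'])
"
```

```text
time_s: 37.75
position: [0.4769, 0.015, 0.2127]
tool_rot: [0.018, 1.0, -0.002, 0.0]
force: [0.4, -0.8, -0.3]
width: 0.001
time_s: 38.0
position: [0.4781, 0.0114, 0.2123]
tool_rot: [0.02, 1.0, -0.002, 0.0]
force: [0.0, -0.6, -0.4]
width: 0.003
[0.47889265 0.01857482 0.12922189] [0.48242966 0.01843276 0.13734304]
[[257.0, 215.0], [329.0, 215.0], [401.0, 215.0]]
[[255.0, 225.0], [329.0, 225.0], [404.0, 225.0]]
[0.47806686 0.01127316 0.21221784] [ 0.37257937  0.02568048 -0.3597981 ]
```

View pics/w38.png

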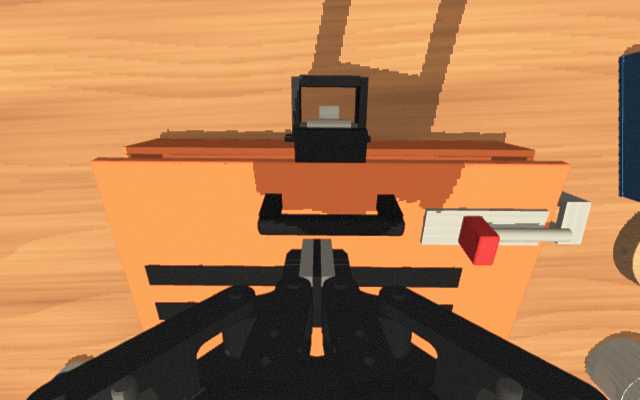

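```bash
python3 -m jog '[{"twist":[0,0,0],"travel":[0.2,0.75,2],"hand":1},{"twist":[0,0,0],"travel":[0.2,0.75,4],"hand":1},{"twist":[0,0,0],"travel":[0.2,0.75,5],"hand":1},{"twist":[0,0,0],"travel":[0.2,0.75,5.4],"hand":1},{"twist":[0,0,0],"travel":[0.2,0.75,5.4],"hand":1}]'; python3 -m jog '[{"twist":[0,0,0],"travel":[0,0,0.2],"hand":1},{"twist":[0,0,0],"travel":[0,0,0.3],"hand":1}]'; python3 -m jog '[{"twist":[0,0,0],"travel":[0,0,0.1],"hand":1},{"twist":[0,0,0],"travel":[0,0,0.2],"hand":1}]'; python3 -c "
from lid import *
im=shot('wrist','w39.png')
for i in range(3): o=get_obs();print(o['position'],o['force']); get_image('top')
"
```

```text
time_s: 38.67
position: [0.4763, 0.0194, 0.1584]
tool_rot: [0.02, 1.0, -0.002, 0.0]
force: [-0.4, 0.3, 0.1]
width: 0.001
time_s: 38.92
position: [0.4761, 0.0196, 0.1556]
tool_rot: [0.02, 1.0, -0.002, 0.0]
force: [-1.2, -1.2, 2.3]
width: -0.003
time_s: 39.17
position: [0.476, 0.0197, 0.154]
tool_rot: [0.02, 1.0, -0.002, 0.0]
force: [-5.2, -0.3, 12.7]
width: 0.001
[0.47596436 0.01971601 0.15409195] [-3.77915893 -0.86151045  8.6390847 ]
[0.47597103 0.01970521 0.15409591] [-3.82426914 -0.36441079  7.0663185 ]
[0.47593987 0.01969639 0.15409035] [-3.50170926 -1.11222869  7.82967114]
```

View pics/w39.png

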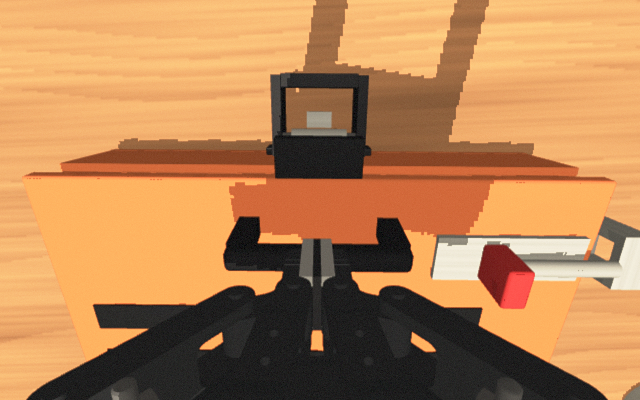

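```bash
python3 -m jog '[{"twist":[0,0,0],"travel":[0,0,0.2],"hand":1},{"twist":[0,0,0],"travel":[0,0,0.4],"hand":1}]'; python3 -m jog '[{"twist":[0,0,0],"travel":[0,0,0.2],"hand":1},{"twist":[0,0,0],"travel":[0,0,0.4],"hand":1}]'; python3 -m jog '[{"twist":[0,0,0],"travel":[0,0,0.2],"hand":1},{"twist":[0,0,0],"travel":[0,0,0.4],"hand":1}]'
```

```text
time_s: 39.62
position: [0.4747, 0.0198, 0.1499]
tool_rot: [0.02, 1.0, -0.002, -0.001]
force: [-5.0, -0.7, 6.0]
width: 0.002
time_s: 39.88
position: [0.4762, 0.0198, 0.1452]
tool_rot: [0.02, 1.0, -0.002, 0.0]
force: [-0.2, 0.5, -0.0]
width: 0.004
time_s: 40.12
position: [0.4761, 0.0197, 0.141]
tool_rot: [0.02, 1.0, -0.002, 0.0]
force: [-1.0, -0.5, -0.3]
width: -0.0
```

```bash
python3 -m jog '[{"twist":[0,0,0],"travel":[0,0,0.2],"hand":1},{"twist":[0,0,0],"travel":[0,0,0.4],"hand":1}]'; python3 -m jog '[{"twist":[0,0,0],"travel":[0,0,0.2],"hand":1},{"twist":[0,0,0],"travel":[0,0,0.2],"hand":1}]'; python3 -c "
from lid import *
im=shot('wrist','w40.png')
shot('scene','s40.png',(200,60,520,300),2.5)
o=get_obs();print(o['position'],o['force'])
"
```

```text
time_s: 40.38
position: [0.4761, 0.0196, 0.1373]
tool_rot: [0.02, 1.0, -0.002, 0.0]
force: [-4.7, 0.1, 17.3]
width: 0.001
time_s: 40.62
position: [0.4761, 0.0196, 0.1373]
tool_rot: [0.02, 1.0, -0.002, 0.0]
force: [-6.9, 1.0, 19.2]
width: -0.002
[0.47602381 0.01966449 0.13727004] [-6.24875254  0.36678285 18.91569111]
```

View pics/w40.png

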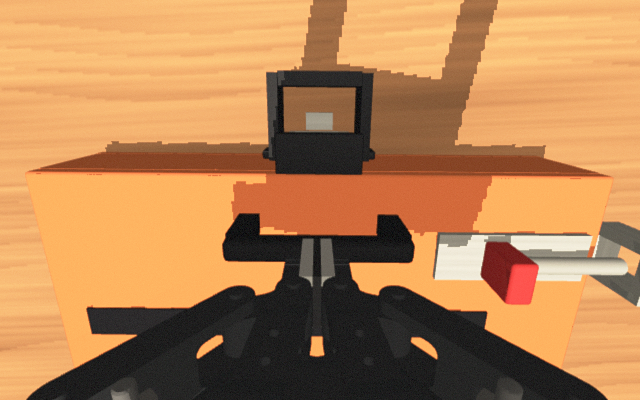

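View pics/s40.png

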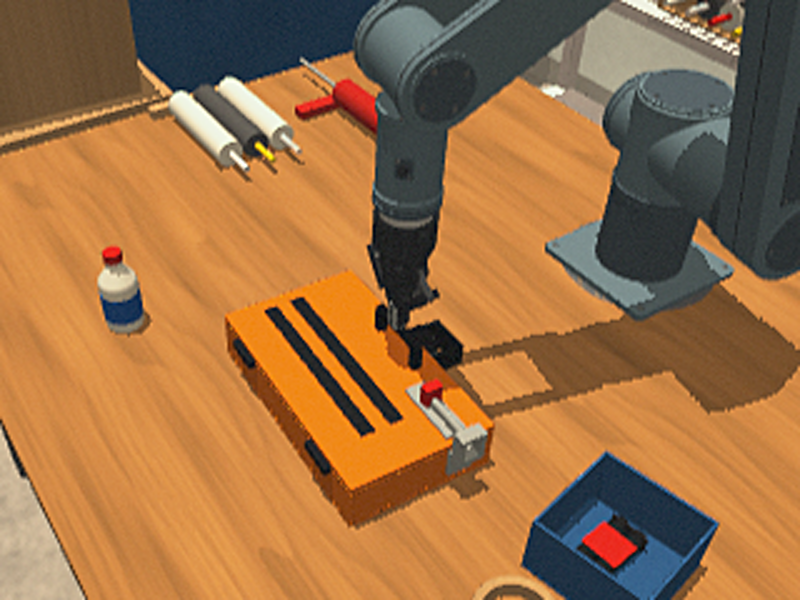

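```bash
python3 -m jog '[{"twist":[0,0,0],"travel":[0,0,-2],"hand":1},{"twist":[0,0,0],"travel":[0,0,-5],"hand":1},{"twist":[0,0,0.18],"travel":[0,0,-8],"hand":0.6},{"twist":[0,0,0.36],"travel":[0,0,-8],"hand":0.5},{"twist":[0,0,0.54],"travel":[0,0,-8],"hand":0.5}]'; python3 -m jog '[{"twist":[0,0,0.18],"travel":[0,0,0],"hand":0.5},{"twist":[0,0,0.36],"travel":[0,0,0],"hand":0.5},{"twist":[0,0,0.54],"travel":[0,0,0],"hand":0.5},{"twist":[0,0,0.72],"travel":[0,0,0],"hand":0.5},{"twist":[0,0,0.9],"travel":[0,0,0],"hand":0.5}]'; python3 -m jog '[{"twist":[0,0,0.13],"travel":[0,0,0],"hand":0.5},{"twist":[0,0,0.13],"travel":[0,0,0],"hand":0.5},{"twist":[0,0,0.13],"travel":[0,0,0],"hand":0.5}]'; python3 -c "
from lid import *
im=shot('wrist','w41.png')
print(lid([-0.17,0,0.044],0), [w2p(im,lid([-0.17,y,0.05],0)).round(0).tolist() for y in (-.047,0,.047)])
go([0.473,0.0188,0.16],yaw=np.radians(-2.3))
"
```

```text
time_s: 41.35
position: [0.4762, 0.0199, 0.2157]
tool_rot: [0.289, 0.957, -0.002, 0.001]
force: [-0.1, 0.2, 0.3]
width: 0.501
time_s: 41.98
position: [0.4759, 0.02, 0.2151]
tool_rot: [0.676, 0.737, -0.002, 0.001]
force: [0.2, -0.1, 0.6]
width: 0.498
time_s: 42.35
position: [0.4759, 0.02, 0.2152]
tool_rot: [0.72, 0.694, -0.001, 0.001]
force: [-1.0, -0.3, 0.4]
width: 0.5
[0.47305639 0.01880923 0.1065    ] [[312.0, 266.0], [312.0, 206.0], [312.0, 139.0]]
twist [-0.0, 0.004, 0.003] travel [-0.11, -0.29, 5.52] j6 -0.15 t 42.4
```

View pics/w41.png

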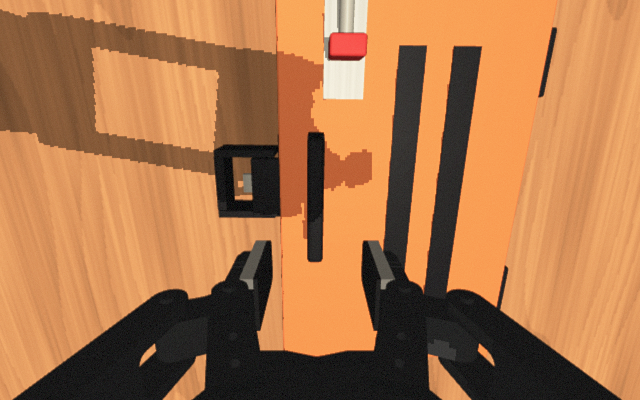

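```bash
python3 -m jog '[{"twist":[0,0,0],"travel":[0,0,4],"hand":0.5},{"twist":[0,0,0],"travel":[0,0,7.5],"hand":0.5},{"twist":[0,0,0],"travel":[0,0,9.5],"hand":0.5},{"twist":[0,0,0],"travel":[0,0,10.2],"hand":0.5},{"twist":[0,0,0],"travel":[0,0,10.2],"hand":0.5}]'; python3 -c "
from lid import *
im=shot('wrist','w42.png')
o=get_obs();print(o['position'],o['force'],o['width'])
"
```

```text
time_s: 43.02
position: [0.4761, 0.0195, 0.1133]
tool_rot: [0.721, 0.693, -0.002, 0.001]
force: [-0.3, -0.4, -0.6]
width: 0.501
[0.47645368 0.01948651 0.11382005] [-0.38913795 -0.43012757 -0.05246979] 0.49891954678522055
```

View pics/w42.png

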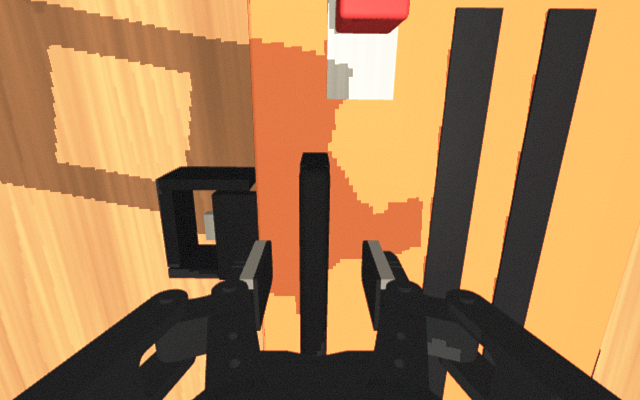

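```bash
python3 -m jog '[{"twist":[0,0,0],"travel":[0,0,0],"hand":0.8},{"twist":[0,0,0],"travel":[0,0,0],"hand":1},{"twist":[0,0,0],"travel":[0,0,0],"hand":1},{"twist":[0,0,0],"travel":[0,0,0],"hand":1},{"twist":[0,0,0],"travel":[0,0,0],"hand":1}]' 50; python3 -c "
from lid import *
for i in range(3):
  o=get_obs();print(o['position'],o['force'],o['width']); get_image('top')
"
```

```text
time_s: 43.7
position: [0.4748, 0.0196, 0.114]
tool_rot: [0.721, 0.693, -0.002, 0.001]
force: [-6.0, -0.3, 7.2]
width: 0.13
[0.47480204 0.01958988 0.11403737] [-6.02942063 -0.34354952  7.22199799] 0.13021537107695316
[0.47479535 0.01957149 0.11403117] [-5.27344475 -1.25176969  6.69876628] 0.1336344765332938
[0.47481785 0.01956655 0.11406262] [-5.39091682 -0.42409179  7.754639  ] 0.12942187411499764
```

```bash
python3 -m jog '[{"twist":[0,0,0],"travel":[0,0,-0.1],"hand":1},{"twist":[0,0,0],"travel":[0,0,-0.1],"hand":1}]';python3 -m jog '[{"twist":[0,0,0],"travel":[0,0,-0.1],"hand":1},{"twist":[0,0,0],"travel":[0,0,-0.1],"hand":1}]';python3 -m jog '[{"twist":[0,0,0],"travel":[0,0,-0.1],"hand":1},{"twist":[0,0,0],"travel":[0,0,-0.1],"hand":1}]'
```

```text
time_s: 44.1
position: [0.4748, 0.0196, 0.1142]
tool_rot: [0.721, 0.693, -0.002, 0.001]
force: [-5.8, -1.5, 2.8]
width: 0.128
time_s: 44.35
position: [0.475, 0.0196, 0.1149]
tool_rot: [0.721, 0.693, -0.002, 0.001]
force: [-6.0, -1.2, -0.9]
width: 0.125
time_s: 44.6
position: [0.4752, 0.0196, 0.1159]
tool_rot: [0.721, 0.693, -0.002, 0.001]
force: [-5.3, -1.5, -2.5]
width: 0.131
```

```bash
python3 -m jog '[{"twist":[0,0,0],"travel":[0,0,-0.1],"hand":1},{"twist":[0,0,0],"travel":[0,0,-0.1],"hand":1}]'
```

```text
time_s: 44.85
position: [0.4755, 0.0196, 0.117]
tool_rot: [0.721, 0.693, -0.002, 0.001]
force: [-4.6, -1.7, -4.1]
width: 0.128
```

```bash
python3 -m jog '[{"twist":[0,0,0],"travel":[0,0,-0.08],"hand":1},{"twist":[0,0,0],"travel":[0,0,-0.08],"hand":1}]'
```

```text
time_s: 45.1
position: [0.4756, 0.0196, 0.1173]
tool_rot: [0.721, 0.693, -0.002, 0.001]
force: [-2.1, -2.4, -14.6]
width: 0.13
```

```bash
python3 -m jog '[{"twist":[0,0,0],"travel":[0,0,0.08],"hand":1}]'; python3 -c "
from lid import *
for i in range(3):
  o=get_obs();print(o['position'],o['force'],o['width']); get_image('top')
"
```

```text
time_s: 45.22
position: [0.4756, 0.0196, 0.1171]
tool_rot: [0.721, 0.693, -0.002, 0.001]
force: [-5.8, -2.4, -4.5]
width: 0.13
[0.47559662 0.01957357 0.117123  ] [-5.76690663 -2.44071246 -4.45389387] 0.12964441290039858
[0.47557144 0.01958154 0.11715103] [-4.78091222 -2.8646286  -9.91977378] 0.12769433906320785
[0.47558198 0.01957618 0.11714166] [ -4.09228914  -1.64943281 -10.18518371] 0.12482229409060736
```

```bash
python3 -m jog '[{"twist":[0,0,0],"travel":[0,0,0.02],"hand":1},{"twist":[0,0,0],"travel":[0,0,0.02],"hand":1},{"twist":[0,0,0],"travel":[0,0,0.02],"hand":1},{"twist":[0,0,0],"travel":[0,0,0.02],"hand":1},{"twist":[0,0,0],"travel":[0,0,0.02],"hand":1}]'; python3 -c "
from lid import *
shot('wrist','w43.png')
for i in range(4):
  o=get_obs();print(o['position'],o['force'],o['width']); get_image('top')
"
```

```text
time_s: 46.0
position: [0.4756, 0.0196, 0.1171]
tool_rot: [0.721, 0.693, -0.002, 0.001]
force: [-4.3, -2.2, -8.1]
width: 0.127
[0.47556552 0.01959405 0.11713025] [-4.45143359 -3.03837376 -8.43775076] 0.12981728713416693
[0.47557973 0.01958772 0.1171333 ] [-4.88692569 -3.07186952 -8.24077684] 0.12710233427383227
[0.47558679 0.01957474 0.11713748] [-4.34486681 -2.93254541 -8.12074339] 0.12966093743033058
[0.47557037 0.01957417 0.1171338 ] [-4.58985126 -2.16563164 -7.73905746] 0.126824476877182
```

View pics/w43.png

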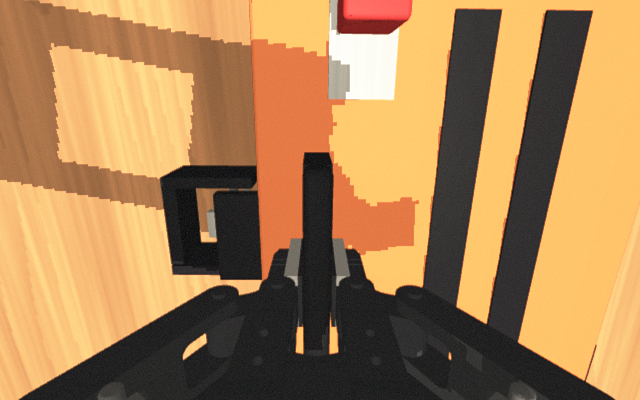

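```bash
python3 -m jog '[{"twist":[0,0,0],"travel":[0,0,0.2],"hand":1},{"twist":[0,0,0],"travel":[0,0,0.4],"hand":1},{"twist":[0,0,0],"travel":[0,0,0.6],"hand":1},{"twist":[0,0,0],"travel":[0,0,0.6],"hand":1}]'; python3 -m jog '[{"twist":[0,0,0],"travel":[0,0,-0.15],"hand":0.5},{"twist":[0,0,0],"travel":[0,0,-0.15],"hand":0.5},{"twist":[0,0,0],"travel":[0,0,-0.15],"hand":0.5},{"twist":[0,0,0],"travel":[0,0,-4],"hand":0.5},{"twist":[0,0,0],"travel":[0,0,-9],"hand":0.5}]'; python3 -c "
from lid import *
im=shot('wrist','w44.png')
print(lid([-0.15,.095,.0295],0),w2p(im,lid([-0.15,.095,.0445],0)))
o=get_obs();print(o['position'],o['force'],o['width'])
"
```

```text
time_s: 46.75
position: [0.4749, 0.0196, 0.1139]
tool_rot: [0.721, 0.693, -0.002, 0.001]
force: [-17.5, -1.7, 21.2]
width: 0.128
time_s: 47.38
position: [0.4756, 0.0201, 0.201]
tool_rot: [0.721, 0.693, -0.002, 0.0]
force: [1.7, 0.4, 0.8]
width: 0.501
[0.4968528  0.11293006 0.092     ] [345.49468601  60.7929452 ]
[0.47939466 0.01956156 0.20840848] [ 2.09762436 -0.82154143  5.30054088] 0.5021260864385432
```

View pics/w44.png

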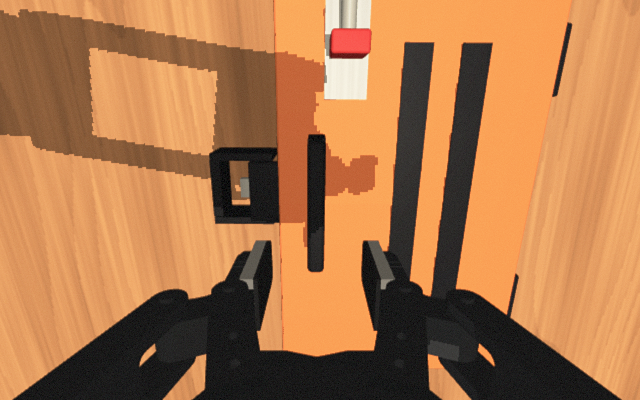

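```bash
python3 -c "
from lid import *
im=shot('wrist','w45.png',(200,0,520,240),2.5)
o=get_obs();print(o['position'],o['force'],o['width'])
for y in (.088,.095,.102): print([w2p(im,lid([x,y,.0445],0)).round(0).tolist() for x in (-.162,-.138)])
print('bar',[w2p(im,lid([-.17,y,.05],0)).round(0).tolist() for y in (-.047,.047)])
"
```

```text
[0.47972261 0.01943568 0.20624408] [-0.0017897  -0.1886812   0.25032408] 0.4977598932567928
[[317.0, 73.0], [355.0, 73.0]]
[[317.0, 61.0], [356.0, 61.0]]
[[317.0, 49.0], [356.0, 49.0]]
bar [[306.0, 270.0], [305.0, 140.0]]
```

View pics/w45.png

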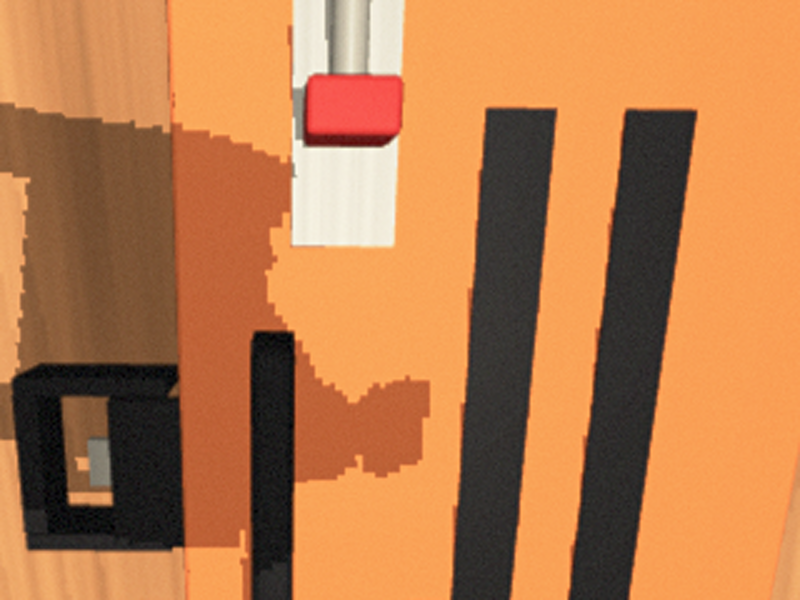

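```bash
python3 -m jog '[{"twist":[0,0,0],"travel":[3.5,1,0],"hand":1},{"twist":[0,0,0],"travel":[6.7,1.8,0],"hand":1},{"twist":[0,0,0],"travel":[6.7,1.8,0],"hand":1},{"twist":[0,0,0],"travel":[6.7,1.8,2],"hand":1},{"twist":[0,0,0],"travel":[6.7,1.8,5.5],"hand":1}]';python3 -m jog '[{"twist":[0,0,0],"travel":[0,0,0],"hand":1},{"twist":[0,0,0],"travel":[0,0,0],"hand":1}]'; python3 -c "
from lid import *
im=shot('wrist','w46.png')
o=get_obs();print(o['position'],o['force'],o['width'])
go([0.5,0.086,0.109],yaw=np.radians(-2.3))
"
```

```text
time_s: 48.1
position: [0.4976, 0.0854, 0.1458]
tool_rot: [0.721, 0.693, -0.0, 0.003]
force: [0.8, -0.4, 0.4]
width: -0.001
time_s: 48.35
position: [0.497, 0.0855, 0.1464]
tool_rot: [0.721, 0.693, -0.001, 0.002]
force: [0.2, -0.5, 0.4]
width: -0.0
[0.4974005  0.08557312 0.14687129] [0.24548097 0.17824411 1.36817032] -0.0010717232254457724
twist [0.002, 0.004, 0.001] travel [0.07, 0.25, 3.79] j6 -0.01 t 48.4
```

View pics/w46.png

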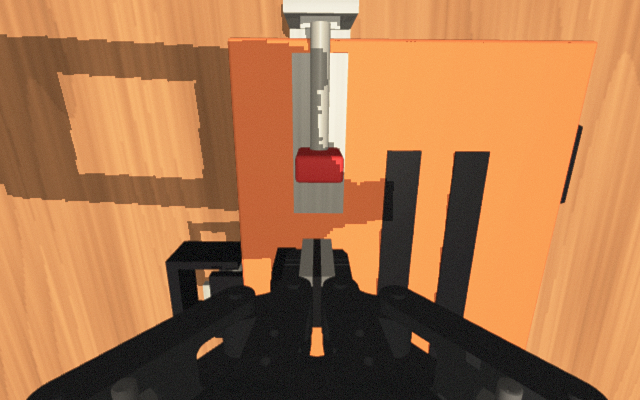

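```bash
python3 -m jog '[{"twist":[0,0,0],"travel":[0,0.1,2],"hand":1},{"twist":[0,0,0],"travel":[0,0.1,3.5],"hand":1},{"twist":[0,0,0],"travel":[0,0.1,3.7],"hand":1},{"twist":[0,0,0],"travel":[0,0.1,3.7],"hand":1}]';python3 -m jog '[{"twist":[0,0,0],"travel":[0.6,0,0],"hand":1},{"twist":[0,0,0],"travel":[1.2,0,0],"hand":1},{"twist":[0,0,0],"travel":[1.8,0,0],"hand":1},{"twist":[0,0,0],"travel":[2.4,0,0],"hand":1}]'; python3 -c "
from lid import *
im=shot('wrist','w47.png')
o=get_obs();print(o['position'],o['force'],o['width'])
"
```

```text
time_s: 48.9
position: [0.4978, 0.0857, 0.1091]
tool_rot: [0.721, 0.693, -0.001, 0.002]
force: [-0.4, -0.3, -0.4]
width: 0.001
time_s: 49.4
position: [0.4986, 0.1101, 0.1089]
tool_rot: [0.721, 0.693, -0.001, 0.002]
force: [-0.2, -1.6, 0.8]
width: -0.001
[0.49860599 0.11065023 0.10887053] [ 0.62624977 -0.29255597 -0.46057604] -0.0009774878704568587
```

View pics/w47.png

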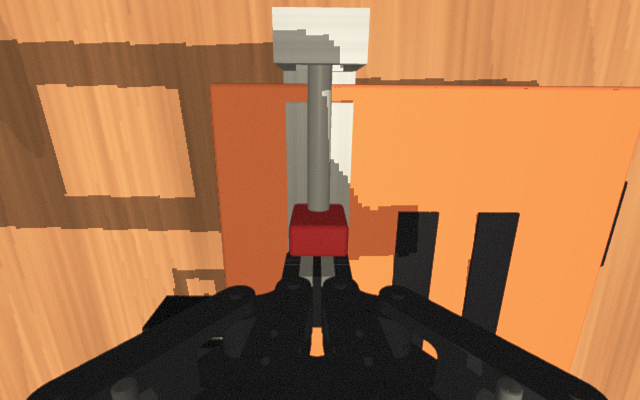

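```bash
python3 -m jog '[{"twist":[0,0,0],"travel":[0.6,0,0],"hand":1},{"twist":[0,0,0],"travel":[1.2,0,0],"hand":1},{"twist":[0,0,0],"travel":[1.8,0,0],"hand":1},{"twist":[0,0,0],"travel":[2.4,0,0],"hand":1}]'; python3 -m jog '[{"twist":[0,0,0],"travel":[0.4,0,0],"hand":1},{"twist":[0,0,0],"travel":[0.6,0,0],"hand":1}]';  python3 -m jog '[{"twist":[0,0,0],"travel":[0.3,0,0],"hand":1},{"twist":[0,0,0],"travel":[0.4,0,0],"hand":1}]'
```

```text
time_s: 49.95
position: [0.4996, 0.1341, 0.1087]
tool_rot: [0.721, 0.693, -0.001, 0.002]
force: [0.4, -1.5, 0.5]
width: -0.002
time_s: 50.2
position: [0.4998, 0.137, 0.1087]
tool_rot: [0.72, 0.694, -0.004, 0.003]
force: [-0.3, -18.8, 4.1]
width: -0.001
time_s: 50.45
position: [0.4999, 0.1374, 0.1087]
tool_rot: [0.72, 0.694, -0.006, 0.005]
force: [-0.3, -32.9, 6.0]
width: -0.001
```

```bash
python3 -m jog '[{"twist":[0,0,0],"travel":[-0.6,0,0],"hand":1},{"twist":[0,0,0],"travel":[-0.8,0,0],"hand":1}]'; python3 -c "
from lid import *
im=shot('wrist','w48.png'); shot('scene','s48.png',(280,140,480,290),4)
o=get_obs();print(o['position'],o['force'],o['width'])
"
```

```text
time_s: 50.7
position: [0.4992, 0.1357, 0.1084]
tool_rot: [0.721, 0.693, -0.001, 0.001]
force: [-0.3, -0.3, 0.5]
width: -0.003
[0.49919401 0.13611142 0.1083688 ] [-0.40208654  0.19373481 -0.56309745] -0.005414064289440827
```

View pics/w48.png

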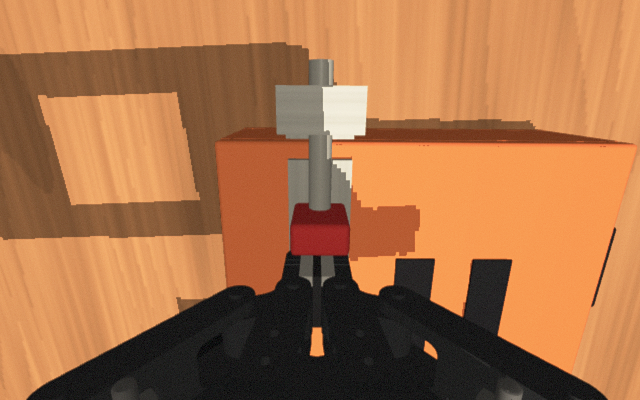

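View pics/s48.png

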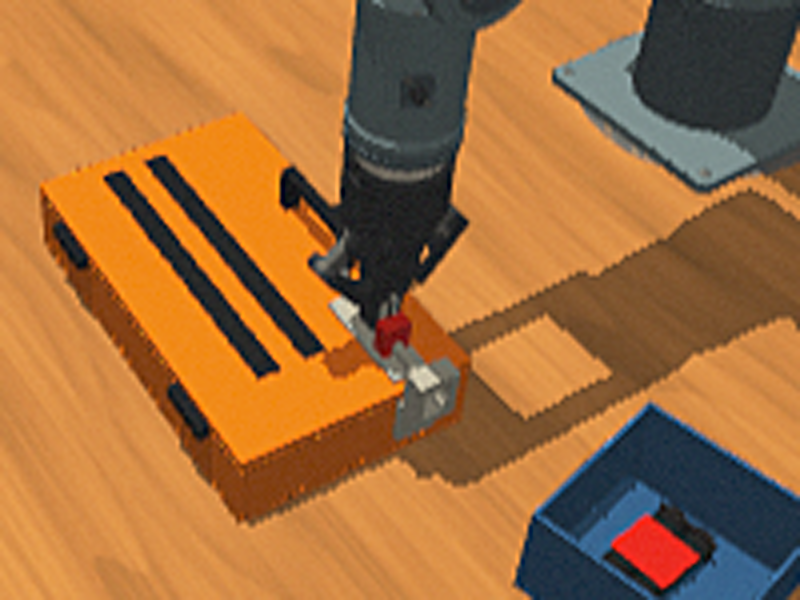

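```bash
python3 -m jog '[{"twist":[0,0,0],"travel":[-1,0,0],"hand":1},{"twist":[0,0,0],"travel":[-1,0,-4],"hand":1},{"twist":[0,0,0],"travel":[-1,0,-10],"hand":1},{"twist":[0,0,0],"travel":[-3,0,-16],"hand":1},{"twist":[0,0,0],"travel":[-6,-2,-16],"hand":1}]'; python3 -c "
from lid import *
im=shot('wrist','w49.png'); shot('scene','s49.png',(280,140,480,290),4)
print('knob top end stop pred',[w2p(im,lid([-.15,.095+t,.0445],0)).round(0).tolist() for t in (0,.03,.04)])
print('bar',[w2p(im,lid([-.17,y,.05],0)).round(0).tolist() for y in (-.047,.047)])
"
```

```text
time_s: 51.42
position: [0.4804, 0.0768, 0.274]
tool_rot: [0.72, 0.694, 0.002, 0.005]
force: [0.6, -0.4, -0.9]
width: 0.003
knob top end stop pred [[331.0, 141.0], [332.0, 104.0], [332.0, 92.0]]
bar [[309.0, 288.0], [308.0, 196.0]]
```

View pics/w49.png

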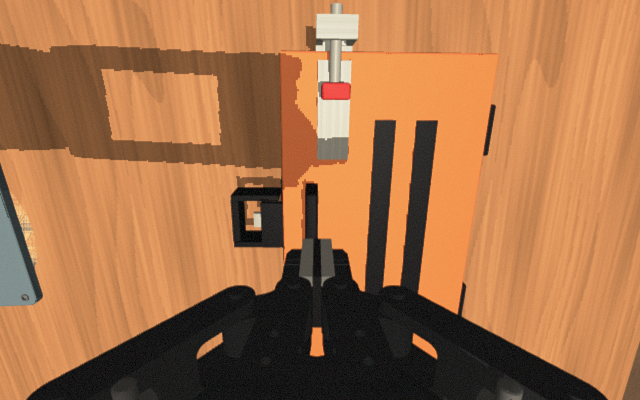

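View pics/s49.png

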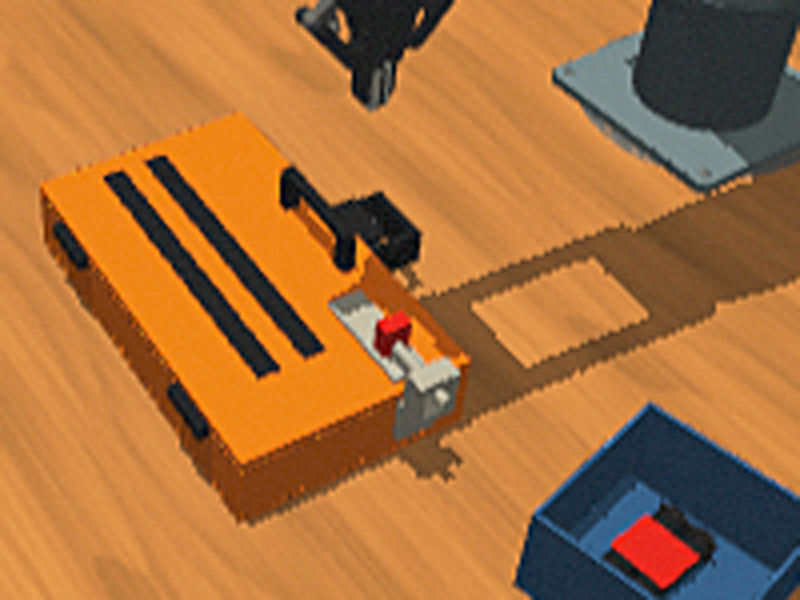

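```bash
python3 -m jog '[{"twist":[0,0,0],"travel":[-4,0,0],"hand":1},{"twist":[0,0,0],"travel":[-7,0,0],"hand":1},{"twist":[0,0,0],"travel":[-7,0,0],"hand":1},{"twist":[0,0,0],"travel":[-7,0,0],"hand":1},{"twist":[0,0,0],"travel":[-7,0,0],"hand":1}]'; python3 -c "
from lid import *
im=shot('wrist','w50.png',(200,0,520,240),2.5)
import pickle; pickle.dump(im,open('im50.pkl','wb'))
print('knob top end stop pred',[w2p(im,lid([-.15,.095+t,.0445],0)).round(0).tolist() for t in (0,.03,.04)])
print('bar',[w2p(im,lid([-.17,y,.05],0)).round(0).tolist() for y in (-.047,.047)])
print('edge corners',[w2p(im,lid([x,y,.01],0)).round(0).tolist() for x,y in ((-.2,.17),(0,.17),(-.2,-.17))])
"
```

```text
time_s: 52.15
position: [0.4744, 0.0083, 0.2688]
tool_rot: [0.72, 0.694, -0.001, 0.001]
force: [-0.3, 0.7, -0.4]
width: 0.001
knob top end stop pred [[339.0, 54.0], [340.0, 11.0], [341.0, -4.0]]
bar [[314.0, 224.0], [314.0, 117.0]]
edge corners [[278.0, -40.0], [521.0, -40.0], [288.0, 313.0]]
```

View pics/w50.png

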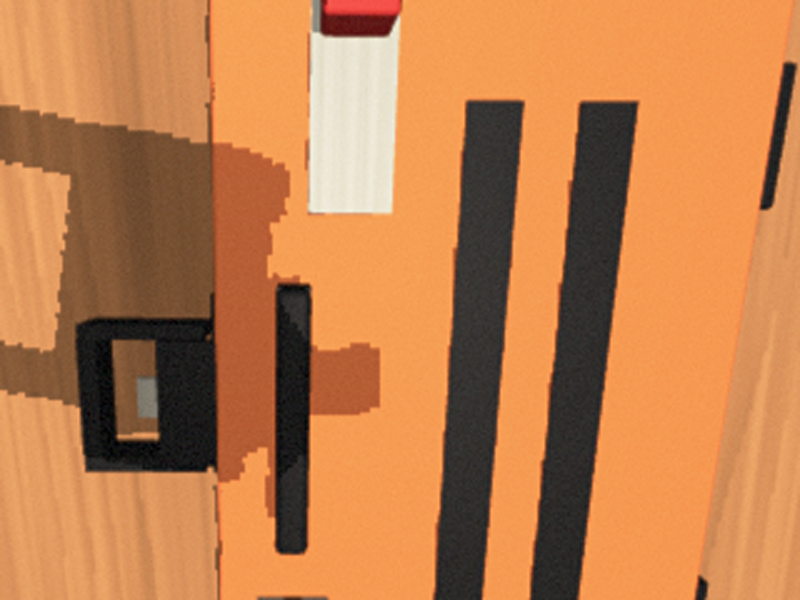

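```bash
python3 -c "
from lid import *
import pickle; im=pickle.load(open('im50.pkl','rb'))
for t in (.025,.03,.035,.04): print(t,[w2p(im,lid([-.15,.088+t,z],0)).round(1).tolist() for z in (.0445,.0145)])
o=get_obs();print(o['position'])
"; python3 -m jog '[{"twist":[0,0,0],"travel":[5,2,0],"hand":1},{"twist":[0,0,0],"travel":[5,5,0],"hand":1},{"twist":[0,0,0],"travel":[5,5,0],"hand":1},{"twist":[0,0,0],"travel":[5,5,0],"hand":1},{"twist":[0,0,0],"travel":[5,5,0],"hand":1}]'; python3 -c "
from lid import *
im=shot('wrist','w51.png',(200,0,520,240),2.5)
for t in (.03,.035,.04): print('knob',t,[w2p(im,lid([-.15,y+t,.0445],0)).round(1).tolist() for y in (.088,.102)],w2p(im,lid([-.15,.088+t,.0145],0)).round(1))
print('bar',[w2p(im,lid([-.17,y,.05],0)).round(0).tolist() for y in (-.047,.047)])
print('edge corners',[w2p(im,lid([x,y,.01],0)).round(0).tolist() for x,y in ((-.2,.17),(0,.17),(-.2,-.17))])
"
```

```text
0.025 [[339.9, 28.4], [337.5, 35.4]]
0.03 [[340.0, 21.2], [337.6, 29.0]]
0.035 [[340.2, 13.9], [337.7, 22.5]]
0.04 [[340.3, 6.5], [337.8, 15.9]]
[0.47441513 0.00818601 0.26892592]
time_s: 52.82
position: [0.5257, 0.0553, 0.2689]
tool_rot: [0.721, 0.693, -0.002, 0.001]
force: [1.2, -0.3, 0.6]
width: -0.001
knob 0.03 [[277.7, 88.4], [277.1, 69.9]] [281.5  89.2]
knob 0.035 [[277.5, 81.8], [276.9, 63.2]] [281.3  83.3]
knob 0.04 [[277.3, 75.2], [276.7, 56.4]] [281.2  77.4]
bar [[262.0, 273.0], [257.0, 175.0]]
edge corners [[222.0, 26.0], [453.0, 26.0], [247.0, 349.0]]
```

View pics/w51.png

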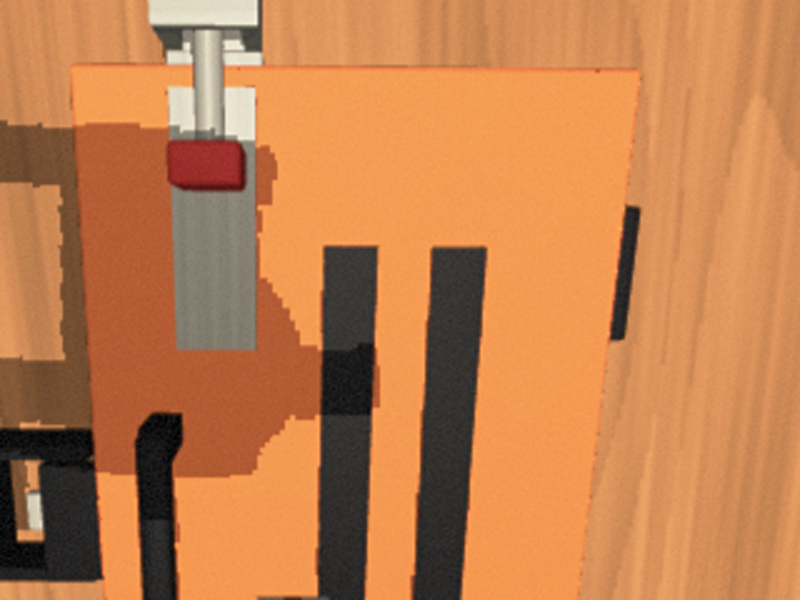

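```bash
python3 -m jog '[{"twist":[0,0,0],"travel":[0,-5,-5],"hand":1},{"twist":[0,0,0],"travel":[0,-11,-5],"hand":1},{"twist":[0,0,0],"travel":[0,-17,-5],"hand":1},{"twist":[0,0,0],"travel":[0,-17,-5],"hand":1},{"twist":[0,0,0],"travel":[0,-17,-5],"hand":1}]'; python3 -c "
from lid import *
shot('top','t52.png'); shot('scene','s52.png',(220,100,480,330),3)
"
```

```text
time_s: 53.5
position: [0.3568, 0.0619, 0.3196]
tool_rot: [0.721, 0.693, -0.001, 0.002]
force: [0.8, -0.5, -0.2]
width: 0.0
```

View pics/t52.png

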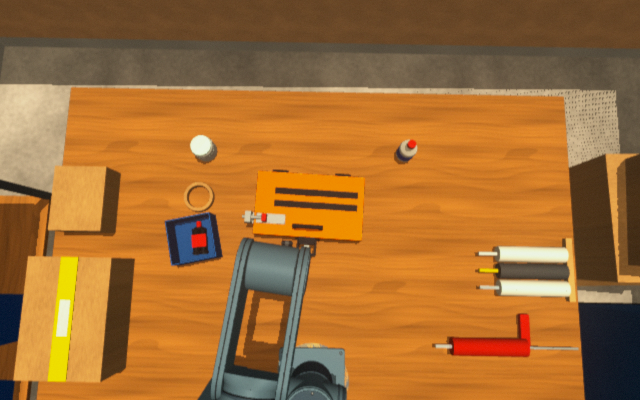

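View pics/s52.png

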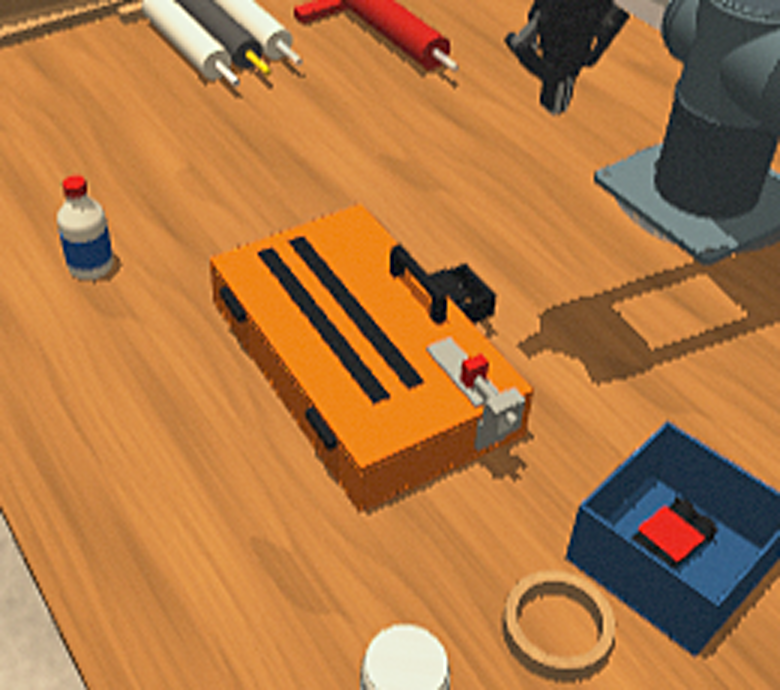

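The lid is shut with the bolt in the loop (top view, about (262,217)). The spent cartridge is in the bin at (199,240), and the tin, tape roll and bottle are where they started. No white cartridge is left on the bench, so I'm handing in.

```bash
python3 -c "
from plant import *
print(hand_in())"
```

```text
the job is handed in; nothing more can be done
None
```

I finished the job and handed it in at about 53.5 s of the 210 s allowed.

- **Cartridges:** The spent black cartridge is in the blue bin. All four white cartridges lay flat and separate on the case floor when I last saw them, before closing the lid. The tin, tape roll and bottle show at the same places in the last pictures as at the start.
- **Catch:** The lid sat on the catch, then snapped past under about 6 to 13 N. I pressed it down to its stop at about 19 N.
- **Tug:** The handle rose 3.1 mm through its play and stopped dead. It then held steady at about 8 N for more than half a second without moving. One earlier step briefly read 14.6 N, above your 12 N caution. The lid did not give, so no second press was needed.
- **Lock:** After the tug I slid the knob until it stopped dead. I pushed it to about 33 N there, well above the 2 N it needs to slide. In the last close picture the knob sat within about 1 mm of where the full 40 mm of travel should put it. The bolt showed through the keeper loop, and the lid was shut.

My first check of the knob position disagreed by several millimetres, but that picture was taken while the arm was moving. Two pictures taken at rest agreed with the end stop.

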